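# Nip up the bare nut at the foot of the studio's scaffold post

## Task

One nut on the foot of the yellow post, the bare hexagon one without a cap, is only finger-tight. Set the adjustable wrench's open jaws round it, roll the wrench's worm until the jaw sits snugly on the nut, and only then tighten the nut by one flat (a sixth of a turn clockwise seen from above) with the wrench. Then take the wrench off and lay it, without dropping it, flat on the bench clear of the post's foot, and leave the painting things where they are.

Things in the scene. Friction and masses are not known exactly. Their poses are not given: they have to be found in the camera images.
- plate: the post's foot, fixed: dark steel base plate 200 x 200 x 8 mm, a yellow scaffold tube (48 mm across, 340 mm high) upright in its middle, four low gussets. Origin on the bench under its centre, z up, x and y along its edges. In each corner, 70 mm from the centre along x and y, is a stud with a 3 mm washer: three under grey plastic caps, one with a bare hexagon nut
- capped: the capped stud at the other front corner: domed grey cap, 42 mm across, reaching 50 mm above the bench; origin on its axis on the plate's top face. It and the bare nut have the plate's two front corners (x = -70 mm, nearer the robot), either way round, 140 mm apart; the other two corners are always capped
- nut_axis (a point): the bare hexagon nut, plain steel, 30 mm across flats, 34.6 mm across corners, 16 mm high; the point is on its axis at its underside, on the washer, 11 mm above the bench. Its x axis (turning with the nut) is square to a flat, so flats face every 60 degrees from it. The stud, 20 mm across, stands 7 mm out of the nut, to 34 mm above the bench
- nut (a joint): turn of the nut in rad, 0 at the start, growing clockwise seen from above (tightening); one flat is 1.05. It turns stiffly (about 0.45 N m) and stays where it is left
- wrench: plain steel adjustable wrench, 240 mm long, 0.48 kg (varies by a quarter), flat and loose on the bench. Origin as point jaws_centre, z up; the handle runs along -x: straight sides 24 mm apart, 12 mm thick, centre line at y = +17 mm, x = -80 to -207 mm, its end at x = -222 mm; it balances near x = -70 mm. Set on the nut, the head rests on the washer, the handle's end droops to the bench
- jaws_centre (a point): on the wrench's underside, where a snugly held nut has its axis; axes as body wrench. The 14 mm thick head opens along u, which is +x turned 22.5 degrees clockwise seen from above; v is 90 degrees anticlockwise of u. Fixed jaw's face at v = +15 mm, moving jaw's at v = 15 mm less the opening, both square to v; throat at u = -20 mm, jaw tips at u = +14 mm; 70 mm wide along v
- worm_top (a point): top of the worm, the knurled roller (16 mm across, 18 mm long, axis along v) in the head at u = -36, v = -8 mm, 16 mm above the wrench's underside, 2 mm proud of the head. Stroking its top along u, pressed with about 8 to 20 N (it drags with about 5 N), rolls it: towards the mouth closes the jaw, towards the handle opens it. Free from above also while the wrench sits on the nut
- handle_mid (a point): middle of the wrench's handle (wrench x = -120, y = +17 mm), 6 mm above its underside; axes as body wrench
- jaw (a joint): the wrench's opening between its jaw faces in m: 0.035 to 0.039 at the start, 0.030 when tight on the nut, at most 0.042. Only the worm moves the jaw; it is locked against pushes up to about 35 N, so once closed hard it clings to the nut until it is rolled open a little
- worm (a joint): turn of the worm in rad; each rad that it grows closes the jaw by 0.95 mm (6 mm a turn); the opening is 37 mm at 0
- tape: roll of masking tape lying flat, 100 mm across, 24 mm high; a bystander; origin at the centre of its underside
- brush_jar: glass jar with four brushes standing in it, 72 mm across, about 230 mm high; a bystander; origin at the centre of its underside
- sprayer: teal spray bottle with a black trigger head, 68 mm across, 200 mm high; a bystander; origin at the centre of its underside
- scraper: scraper with a wooden handle and a steel blade lying flat, 190 mm long; a bystander; origin at the centre of its underside
- medium_jar: closed amber jar with a steel lid, 72 mm across, 85 mm high; a bystander; origin at the centre of its underside
- flat_brush: flat brush lying left of the robot, 200 mm long; a bystander; origin at the centre of its underside
- tube_a: bare-metal paint tube with a white cap lying flat, 150 mm long; a bystander; origin at the centre of its underside
- tube_b: white paint tube with a white cap lying flat, 130 mm long; a bystander; origin at the centre of its underside

How it is judged:
On the way, in this order (a step that is already met when the one before it is completed fails the run):
1. the wrench's jaws, still open, are set down round the bare nut, which has not been turned (horizontal distance between jaws_centre and nut_axis below 0.009 m and z of jaws_centre in the frame of nut_axis between -0.006 and 0.009 m and value of joint jaw above 0.0325 m and value of joint nut below 0.2 rad), for 0.1 s.
2. the worm has closed the jaw snugly on the nut (under 1.5 mm of play), before the nut is turned (horizontal distance between jaws_centre and nut_axis below 0.009 m and z of jaws_centre in the frame of nut_axis between -0.006 and 0.009 m and value of joint jaw below 0.0315 m and value of joint nut below 0.2 rad), for 0.2 s.
3. with the wrench on it the nut has been turned clockwise by one flat (49 to 74 degrees) (horizontal distance between jaws_centre and nut_axis below 0.009 m and z of jaws_centre in the frame of nut_axis between -0.006 and 0.009 m and value of joint nut between 0.85 and 1.3 rad), for 0.2 s.
At the end, for the whole second after the job is handed in: the nut stands one flat (49 to 74 degrees) clockwise of its start and the wrench is off it, at rest and flat on the bench top itself (head within 6 mm of the bench, tilted under 3.4 degrees), not on the post's foot or on other things (value of joint nut between 0.85 and 1.3 rad and height (world z) of jaws_centre below 0.006 m and angle between wrench's own z axis and vertical below 0.06 rad and linear speed of wrench below 0.02 m/s); the robot touches nothing.
It fails at once if a painting thing is shifted by more than 30 mm (distance of any of tape, brush_jar, sprayer, scraper, medium_jar, flat_brush, tube_a, tube_b from where it was at the start of the episode above 0.03 m).
It fails at once if the wrench is dropped (falls freely at over 0.9 m/s, some 40 mm) (linear speed of wrench above 0.9 m/s and contact force between the fingers and wrench below 0.1 N).
It fails at once if the nut is turned too far (over 80 degrees) (value of joint nut above 1.4 rad).
It fails at once if the nut is turned the wrong way by more than 15 degrees (value of joint nut below -0.26 rad).
It also fails if it takes over 72 s, if anything falls off the work surface, if the arm or the gripper's body presses on something with over 40 N, if the wrist force passes 120 N, or if a joint passes its speed limit or range.

## Robot

A 6-joint arm with a two-finger parallel gripper is mounted at the origin on the work surface. World frame = base frame: x ahead of the robot, y to its left, z up, the work surface at z = 0. Lengths are in m, angles in rad, forces in N, time in s.
With the tool pointing down it reaches from about 0.25 to 0.8 m from the base axis. Payload 8.5 kg.
Tool frame: the origin (TCP) lies on the centre line of the jaws, within the pads' length; the fingertips stand 22 mm ahead of it and the grasp point (between the pads) lies 3 mm ahead of it; z points along the fingers, y is the line along which they close (so a half turn about z gives the same grasp; the last joint's range is limited). The gripper opens to 85 mm and grips with 20 to 120 N. Pads are 22 mm wide; open, the fingers measure 114 mm over their backs; the gripper's body (76 mm by 85 mm) begins 54 mm behind the grasp point. The pads swing forward as they close: fully open they stand 13 mm farther back than shut.
Start: joints at [-1.34, 0.238, -0.013, 1.319, 0, 1.571], TCP at [0.12, -0.511, 0.253] pointing down, gripper open.
Joint ranges: [-2.66, 2.66], [-1.03, 1.9], [-1.14, 1.46], [-1.82, 2.27], [-1.45, 1.34], [-3.14, 3.14]. Speed limits (rad/s): [2.22, 2.22, 2.79, 3.14, 3.14, 3.14].

## Interface

Orientations are given as a unit quaternion [x, y, z, w].
In Python, from cell import * gives the robot as it stands.
- The arm moves only by the tool play_rows, never from a script. Its argument "rows" is a list of rows, each an object of numbers: "x", "y", "z": the shift along the tool's x, y, z in cm; "ax", "ay", "az": the turn, a rotation vector about the tool's x, y, z in rad. In form: [{"x": .., "y": .., "z": .., "ax": .., "ay": .., "az": ..}, ...]. A call has 1 to 8 rows; each row is the pose to reach, as a shift and turn from the pose commanded when the call began, along the tool's axes at that moment; what a row does not reach only later rows make up. A row lasts 1/12 s, in which the tool goes at most 41.7 mm and 7.16 degrees, less where a joint would pass 70% of its speed; a pose out of reach is approached as far as the arm can. A call with a gripper value outside its range is refused whole. "gripper" is the opening in per cent of the stroke, from 0 (shut) to 100 (fully open), set as the call begins (left out, the last holds). The fingers move at their own pace and stop on an object; "squeeze" is the grip in N (left out, the last holds). Time passes only in rows, so rows that repeat a pose let the fingers close. It gives the time, the measured TCP pose, the force, the opening and the grip force at its end, in the units of the state.
- read_state(): the state, without advancing time (a new reading comes with each control period).
- grab_frame(name): name is "side" or "top"; returns the picture (420x560x3 uint8, blue, green, red); there is no depth.
- get_calibration(name): a dict with "K" (3x3 intrinsics, pixels), "k1" (the pictures are not rectified: a ray, as slopes to the right and down, at radius r is drawn at 1 + k1 r^2 times it, then the intrinsics apply), "xyz" and "orientation" of the camera in the world. Camera axes: x right, y down, z forward; pixel columns grow to the right and rows downward; lengths in m; the calibration is good to about 2 mm. A picture is of the moment at which its call begins. get_calibration takes no time and is no camera call.
- sign_off(): hands the job in; it is judged then, once.
Trained networks look in the newest picture that a camera, given by its name, has taken for a name from the list of things; names that differ only in an ending like _2 or _b are one class to them, and where a whole thing is asked for, a point or a joint stands for the part that bears it (a point fixed in the world has none). Each returns a list of dicts, best first, with "confidence" (0 to 1); they miss things now and then, are a little off and sometimes report something else, mostly with a low value. They report only what shows in the picture. A call takes as long as a camera call.
- outline_of(target, camera): "region" (420x560 bool, what is visible of it) and "at" ([column, row] in pixels, amid what is visible of it).
The state is a dict: "t": time; "joint_pos": joint angles; "joint_velocities": joint speeds; "tau": joint torques, N m; "tool_pos": TCP position; "tool_rot": TCP orientation; "wrist_force": force on the tool from outside, world axes, zero at the start; "ft_torque": the same for the moment, N m; "opening": finger opening in m; "grip_force": force on a finger pad.
Only numpy, scipy, OpenCV 4.12 (cv2) and the standard library are available. Lean on these libraries where they do the work, as an engineer would, in place of code of your own. Each camera call takes 0.05 s, during which the arm holds its last target. There are 200 camera calls.

## Working session

There is one attempt and no reset: what is moved stays moved. The work goes in short steps, Python scripts to look and compute and a tool call to move; the robot and the scene stay as the last step left them, time stands still between calls to the robot, and variables do not carry over. Pictures are saved under pics/ and viewed, at most 10 in all, crops included, and the job is handed in when it is done.

Besides the shell and the picture viewer there is one more tool, called after ">>>" as name([rows], argument=value, ...), one row to a line, values as JSON. play_rows: Moves the arm, as the interface text tells. Its arguments: {"type":"object","properties":{"rows":{"type":"array","items":{"type":"object","properties":{"x":{"type":"number"},"y":{"type":"number"},"z":{"type":"number"},"ax":{"type":"number"},"ay":{"type":"number"},"az":{"type":"number"}}}},"gripper":{"type":"number"},"squeeze":{"type":"number"}},"required":["rows"]}

```bash
mkdir -p pics; ls
cat > h.py <<'E'
from cell import *
import numpy as np, cv2
from scipy.spatial.transform import Rotation as R
def ray(cam,px):
    c=get_calibration(cam);K=np.array(c["K"]);d=np.array([(px[0]-K[0,2])/K[0,0],(px[1]-K[1,2])/K[1,1]])
    s=d.copy()
    for _ in range(20): s=d/(1+c["k1"]*(s@s))
    return np.array(c["xyz"]),R.from_quat(c["orientation"]).apply([s[0],s[1],1])
def at_z(cam,px,z):
    o,d=ray(cam,px);return o+d*(z-o[2])/d[2]
def proj(cam,p):
    c=get_calibration(cam);K=np.array(c["K"]);q=R.from_quat(c["orientation"]).inv().apply(np.array(p)-c["xyz"])
    s=q[:2]/q[2];s=s*(1+c["k1"]*(s@s));return np.array([K[0,0]*s[0]+K[0,2],K[1,1]*s[1]+K[1,2]])
E
python3 - <<'E'
from h import *
for n in("top","side"):
    cv2.imwrite(f"pics/{n}0.png",grab_frame(n)); print(n,get_calibration(n))
    np.save(n+"0.npy",grab_frame(n))
    for t in("wrench","nut_axis","capped","worm_top"):
        try:
            for o in outline_of(t,n)[:2]: print(n,t,o["confidence"],o["at"],o["region"].sum())
        except Exception as e: print(t,e)
print(read_state())
E
```

```text
pics
top {'K': array([[476.40223698,   0.        , 285.73330174],
       [  0.        , 476.40223698, 217.95159531],
       [  0.        ,   0.        ,   1.        ]]), 'k1': -0.09608490811498889, 'xyz': array([ 0.37722743, -0.01306256,  1.69116816]), 'orientation': array([-0.70241081,  0.71031196, -0.02960962,  0.03463011])}
top wrench 0.94 [362.5, 235.4] 454
top capped 0.4 [239.8, 198.2] 130
top capped 0.39 [260.8, 173.2] 3048
top worm_top 0.61 [364.7, 231.4] 606
side {'K': array([[409.70790379,   0.        , 279.86479733],
       [  0.        , 409.70790379, 207.45945058],
       [  0.        ,   0.        ,   1.        ]]), 'k1': -0.04516641207121383, 'xyz': array([0.43442827, 0.79142564, 0.94472273]), 'orientation': array([-0.042315  ,  0.93266004, -0.3580504 ,  0.01243406])}
side wrench 0.78 [294.9, 158.1] 642
side wrench 0.68 [295.4, 386.7] 808
side nut_axis 0.41 [172.0, 280.5] 1654
side capped 0.72 [238.9, 258.9] 182
side capped 0.23 [375.7, 346.0] 1198
side worm_top 0.88 [291.8, 155.5] 554
side worm_top 0.54 [222.4, 133.2] 724
{'t': 0.6, 'joint_pos': array([-1.34001279e+00,  2.38160332e-01, -1.35037178e-02,  1.31920218e+00,
        2.28786256e-05,  1.57080541e+00]), 'joint_velocities': array([ 0.000284  , -0.00051667, -0.00054191, -0.00135732, -0.00120886,
       -0.0012312 ]), 'tau': array([-4.02477135e-04, -5.38305974e+01,  3.46584821e+01,  3.00537024e-03,
       -1.29044150e-05, -6.01480551e-06]), 'tool_pos': array([ 0.12008431, -0.51103381,  0.2532956 ]), 'tool_rot': array([ 9.93350276e-01,  1.15131350e-01,  7.33879679e-06, -3.60370958e-05]), 'wrist_force': array([-0.01607495, -0.03963009,  0.5622084 ]), 'ft_torque': array([-0.06477044, -0.03041761, -0.01382503]), 'grip_force': 0.0, 'opening': 0.08523193101071262}
```

Run:
```python
from h import *
for n,(x0,y0,x1,y1) in {"top":(180,110,460,320),"side":(140,90,440,315)}.items():
    cv2.imwrite(f"pics/{n}c.png",cv2.resize(np.load(n+"0.npy")[y0:y1,x0:x1],None,fx=800/(x1-x0),fy=800/(x1-x0),interpolation=cv2.INTER_CUBIC)[:600])
```

```text
(no output)
```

View pics/top0.png

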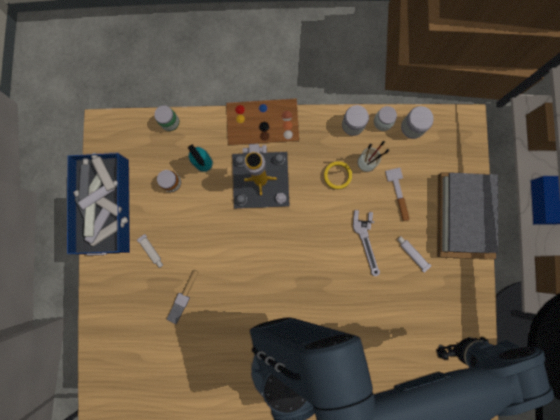

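View pics/topc.png

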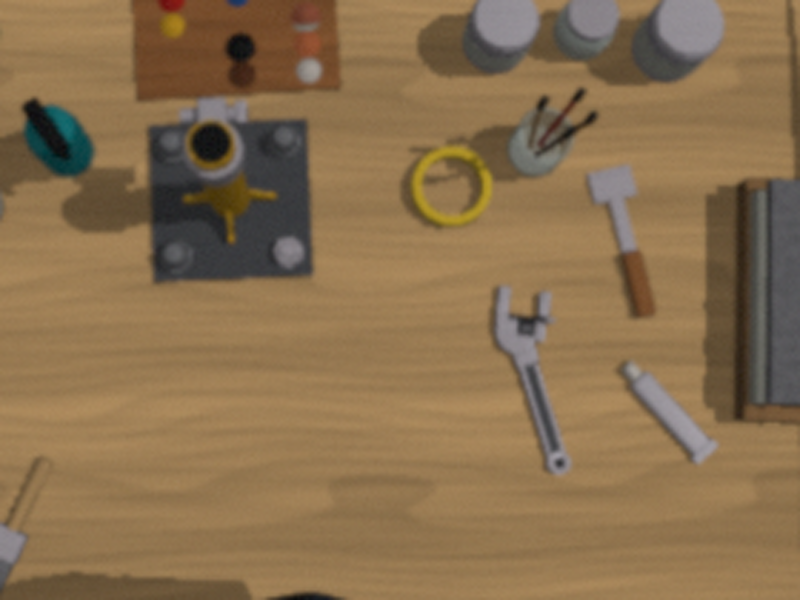

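View pics/sidec.png

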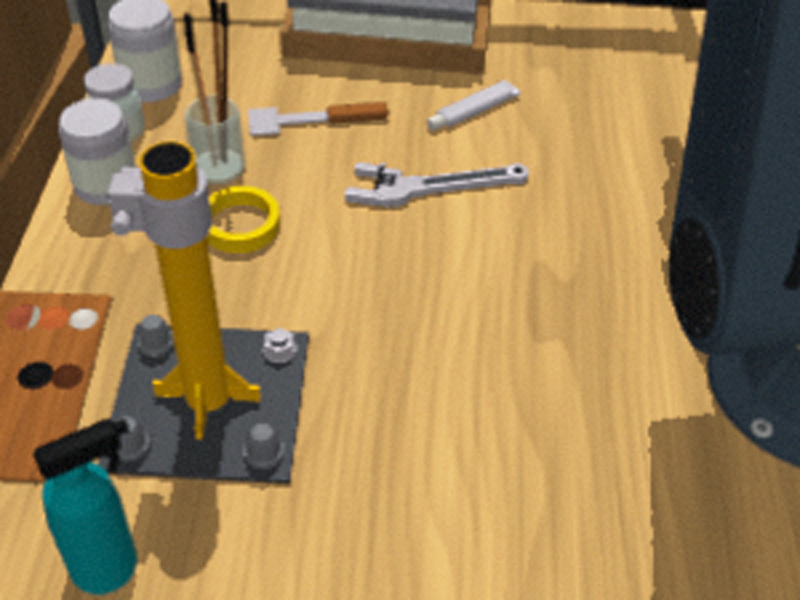

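The top view shows the bare nut at about (281,198), on the plate's near right corner. The wrench lies free from its head at (362,220) to its handle end at (375,272), and the bystanders are well clear. Next I measure it more finely, using averaged frames.

Run:
```python
from h import *
A={}
for n in("top","side"):
    A[n]=np.mean([grab_frame(n).astype(float) for _ in range(8)],0).clip(0,255).astype(np.uint8); np.save(n+"avg.npy",A[n])
def crop(n,cx,cy,w,h,W,H):
    M=np.float32([[W/w,0,-(cx-w/2)*W/w],[0,H/h,-(cy-h/2)*H/h]]);return cv2.warpAffine(A[n],M,(W,H),flags=cv2.INTER_CUBIC)
a=crop("top",281,198,30,22.5,400,300);b=crop("side",245,219,30,22.5,400,300)
c=crop("top",366,241,60,45*1.5,400,450)[:300];
c=crop("top",364,240,90,67.5,400,300);d=crop("side",300,158,90,67.5,400,300)
cv2.imwrite("pics/comp.png",np.vstack([np.hstack([a,b]),np.hstack([c,d])]))
reg={}
for n in("top","side"):
    for t in("wrench","plate"):
        for o in outline_of(t,n)[:3]:
            g=o["region"];ys,xs=np.nonzero(g)
            print(n,t,o["confidence"],o["at"],g.sum(),xs.min(),xs.max(),ys.min(),ys.max())
            if (n,t) not in reg: reg[n,t]=1; np.save(f"reg_{n}_{t}.npy",g)
# plate corners & nut rough
o=np.array([180,110]);s=.35
for q in [(148,127),(306,120),(312,273),(153,281)]: print("corner",at_z("top",o+np.array(q)*s,.008).round(4))
print("nut top",at_z("top",(281.2,198.2),.03).round(4))
o=np.array([140,90]);s=.375
print("nut side",at_z("side",o+np.array((280,340))*s,.034).round(4))
```

```text
top wrench 0.86 [365.2, 232.1] 532 352 378 210 274
top wrench 0.35 [400.4, 185.5] 393 386 408 168 219
top plate 0.91 [261.2, 174.6] 3090 232 289 144 208
top plate 0.6 [368.3, 234.9] 672 352 379 209 275
side wrench 0.66 [294.6, 157.9] 592 269 337 151 167
side plate 0.7 [212.1, 230.3] 5070 177 254 143 270
corner [0.7628 0.19   0.008 ]
corner [ 0.769  -0.0094  0.008 ]
corner [ 0.5748 -0.0147  0.008 ]
corner [0.5672 0.1835 0.008 ]
nut top [0.5986 0.0131 0.03  ]
nut side [0.598  0.0234 0.034 ]
```

View pics/comp.png

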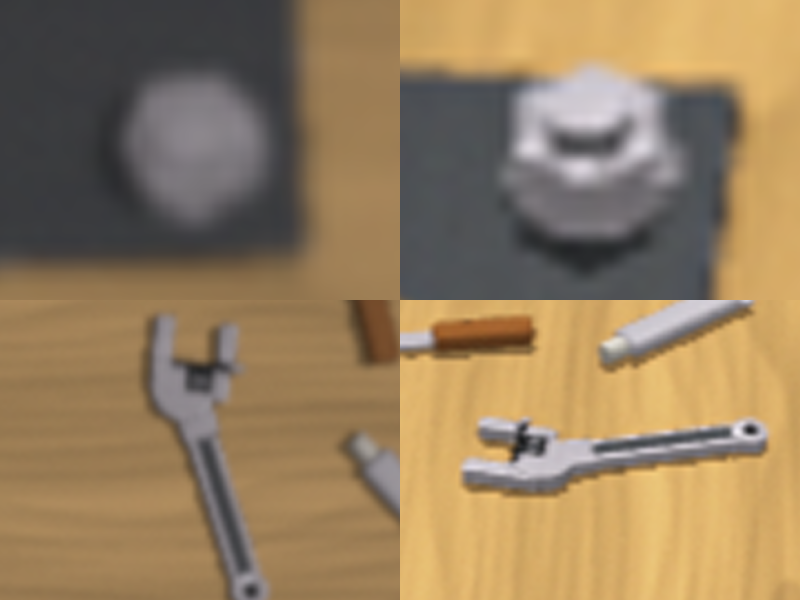

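```bash
cat > fit.py <<'E'
from h import *
from scipy.optimize import minimize
S=6
def cost(n,img,box,layers,ret=False):
    x0,y0,x1,y1=box;w,h=x1-x0,y1-y0
    lab=np.zeros((h*S,w*S),np.uint8)
    for k,P in layers:
        q=np.array([(proj(n,p)-[x0-.5,y0-.5])*S for p in P])
        cv2.fillPoly(lab,[np.round(q*16).astype(np.int32)] if k!="x" else [],int(k),shift=4) if k>=0 else None
    L=[]
    for k in np.unique(lab):
        m=cv2.resize((lab==k).astype(np.float32),(w,h),interpolation=cv2.INTER_AREA);L.append(cv2.GaussianBlur(m,(0,0),.7).ravel())
    Amat=np.stack(L,1);b=img[y0:y1,x0:x1].reshape(-1,3).astype(float)
    c=np.linalg.lstsq(Amat,b,rcond=None)[0];r=b-Amat@c
    return (r**2).mean()
E
cat > nutfit.py <<'E'
from fit import *
def circ(c,r,z):return [[c[0]+r*np.cos(a),c[1]+r*np.sin(a),z] for a in np.linspace(0,2*np.pi,33)[:-1]]
def layers(n,x,y,yaw):
    cam=np.array(get_calibration(n)["xyz"]);c=(x,y);L=[(1,circ(c,.0185,.008)),(1,circ(c,.0185,.011))]
    a=yaw+np.pi/6+np.arange(6)*np.pi/3;C=np.stack([x+.01732*np.cos(a),y+.01732*np.sin(a)],1)
    k=2
    for i in range(6):
        p,q=C[i],C[(i+1)%6];m=(p+q)/2-c
        if m@(cam[:2]-(p+q)/2)>0:
            L.append((k,[[*p,.011],[*q,.011],[*q,.027],[*p,.027]]));k+=1
    L.append((k,[[*p,.027] for p in C]))
    hull=lambda:None
    L+= [(k+1,circ(c,.01,z)) for z in np.linspace(.027,.033,4)]+[(k+2,circ(c,.01,.034))]
    return L
for n,box in (("side",(229,206,259,234)),("top",(268,188,288,206))):
    img=np.load(n+"avg.npy");best=[]
    p0=(.6,.016)
    for yaw in range(0,60,5):
        f=lambda p:cost(n,img,box,layers(n,*p,np.radians(yaw)))
        r=minimize(f,p0,method="Nelder-Mead",options=dict(maxfev=45,initial_simplex=np.array(p0)+[[0,0],[.004,0],[0,.004]]))
        best.append((round(r.fun,1),yaw,r.x.round(4)))
    for b in sorted(best,key=lambda b:b[0])[:6]:print(n,b)
E
python3 nutfit.py
```

```text
Traceback (most recent call last):
  File "nutfit.py", line 20, in <module>
    r=minimize(f,p0,method="Nelder-Mead",options=dict(maxfev=45,initial_simplex=np.array(p0)+[[0,0],[.004,0],[0,.004]]))
  File "nutfit.py", line 19, in <lambda>
    f=lambda p:cost(n,img,box,layers(n,*p,np.radians(yaw)))
               ~~~~^^^^^^^^^^^^^^^^^^^^^^^^^^^^^^^^^^^^^^^^
  File "fit.py", line 8, in cost
    q=np.array([(proj(n,p)-[x0-.5,y0-.5])*S for p in P])
                 ~~~~^^^^^
  File "h.py", line 12, in proj
    c=get_calibration(cam);K=np.array(c["K"]);q=R.from_quat(c["orientation"]).inv().apply(np.array(p)-c["xyz"])
ValueError: time passes only in moves, steps and waits
```

```bash
cat > wfit.py <<'E'
from fit import *
import sys
def wl(x,y,yaw,op,z=0.):
    c,s=np.cos(yaw),np.sin(yaw);W=lambda a,b,h:[x+c*a-s*b,y+s*a+c*b,z+h]
    t=-np.pi/8;U=lambda u,v,h:W(np.cos(t)*u-np.sin(t)*v,np.sin(t)*u+np.cos(t)*v,h)
    L=[]
    for lab,hs in((1,(0,1)),(2,(1,))):
        for h in hs:
            H=.012*h
            L.append((lab,[W(-.21,.005,H),W(-.07,.005,H),W(-.07,.029,H),W(-.21,.029,H)]))
            L.append((lab,[W(-.21+.012*np.cos(a),.017+.012*np.sin(a),H) for a in np.linspace(0,6.28,24)]))
            H=.014*h
            L.append((lab,[U(-.045,.03,H),U(-.02,.031,H),U(.014,.029,H),U(.014,.015,H),U(-.02,.015,H),U(-.045,0,H)]))
            L.append((lab,[U(-.02,.015-op,H),U(.014,.015-op,H),U(.014,.015-op-.01,H),U(-.02,.015-op-.01,H)]))
    return L
if __name__=="__main__":
    for n,box in (("top",(345,203,385,279)),("side",(262,145,344,173))):
        img=np.load(n+"avg.npy")
        e=at_z("top",(375,270),.006);hd=at_z("top",(364,217),.01);yaw=np.arctan2(hd[1]-e[1],hd[0]-e[0])
        best=None
        for dy in(0,.06):
            p0=np.array([hd[0],hd[1],yaw-.05+dy,.037])
            r=minimize(lambda p:cost(n,img,box,wl(*p)),p0,method="Nelder-Mead",options=dict(maxfev=350,initial_simplex=p0+np.vstack([np.zeros(4),np.diag([.006,.006,.06,.003])])))
            print(n,round(r.fun,1),r.x.round(4),np.degrees(r.x[2]).round(1))
E
python3 wfit.py
```

```text
Traceback (most recent call last):
  File "wfit.py", line 23, in <module>
    r=minimize(lambda p:cost(n,img,box,wl(*p)),p0,method="Nelder-Mead",options=dict(maxfev=350,initial_simplex=p0+np.vstack([np.zeros(4),np.diag([.006,.006,.06,.003])])))
  File "wfit.py", line 23, in <lambda>
    r=minimize(lambda p:cost(n,img,box,wl(*p)),p0,method="Nelder-Mead",options=dict(maxfev=350,initial_simplex=p0+np.vstack([np.zeros(4),np.diag([.006,.006,.06,.003])])))
                        ~~~~^^^^^^^^^^^^^^^^^^
  File "fit.py", line 8, in cost
    q=np.array([(proj(n,p)-[x0-.5,y0-.5])*S for p in P])
                 ~~~~^^^^^
  File "h.py", line 12, in proj
    c=get_calibration(cam);K=np.array(c["K"]);q=R.from_quat(c["orientation"]).inv().apply(np.array(p)-c["xyz"])
ValueError: time passes only in moves, steps and waits
```

Too many calibration queries. I'll cache the calibration.

```bash
python3 - <<'E'
s=open('h.py').read()
s=s.replace("import numpy as np, cv2","import numpy as np, cv2, pickle, os, cell",1).replace("def ray","""if not os.path.exists('cal.pkl'): pickle.dump({n:cell.get_calibration(n) for n in('top','side')},open('cal.pkl','wb'))
CAL=pickle.load(open('cal.pkl','rb'))
get_calibration=lambda n:CAL[n]
def ray""",1)
open('h.py','w').write(s)
E
time python3 nutfit.py; time python3 wfit.py; python3 -c "
from h import *;print(read_state()['t'])"
```

```text
side (np.float64(1874.9), 10, array([0.602, 0.016]))
side (np.float64(1877.1), 5, array([0.6023, 0.0155]))
side (np.float64(1878.5), 0, array([0.6022, 0.0161]))
side (np.float64(1880.4), 55, array([0.6023, 0.0159]))
side (np.float64(1881.0), 15, array([0.6024, 0.0159]))
side (np.float64(1882.1), 20, array([0.6025, 0.0155]))
top (np.float64(13.1), 50, array([0.6037, 0.0149]))
top (np.float64(13.3), 45, array([0.6037, 0.015 ]))
top (np.float64(13.4), 0, array([0.6037, 0.015 ]))
top (np.float64(13.5), 55, array([0.6033, 0.0149]))
top (np.float64(13.7), 5, array([0.6037, 0.0149]))
top (np.float64(13.9), 10, array([0.6037, 0.015 ]))
top 216.6 [ 0.5346 -0.2701  0.2953  0.0345] 16.9
top 223.8 [ 0.5299 -0.2704  0.2987  0.0317] 17.1
side 650.1 [ 0.5362 -0.2716  0.2871  0.0339] 16.4
side 646.4 [ 0.5345 -0.2705  0.2971  0.0339] 17.0
1.6
real	0m5.998s
user	0m6.443s
sys	0m0.064s

real	0m1.839s
user	0m2.310s
sys	0m0.056s
```

```bash
python3 - <<'E'
s=open('nutfit.py').read()
s=s.replace("(229,206,259,234)","(231,207,253,232)").replace("L=[(1,circ(c,.0185,.008))","L=[(9,PL),(1,circ(c,.0185,.008))")
s=s.replace("def layers","cy,sy=np.cos(.03),np.sin(.03)\nPL=None\ndef layers",1)
s=s.replace("cam=np.array","PL=[[x+cy*(a+.07)-sy*(b+.07),y+sy*(a+.07)+cy*(b+.07),.008] for a,b in((-.1,-.1),(.1,-.1),(.1,.1),(-.1,.1))];cam=np.array",1)
s=s.replace("[:6]","[:8]")
open('nutfit.py','w').write(s)
E
python3 nutfit.py
```

```text
side (np.float64(102.8), 10, array([0.6024, 0.0152]))
side (np.float64(104.3), 5, array([0.6023, 0.0151]))
side (np.float64(108.0), 0, array([0.6027, 0.0152]))
side (np.float64(114.8), 55, array([0.6022, 0.0152]))
side (np.float64(115.9), 15, array([0.6024, 0.0153]))
side (np.float64(123.4), 50, array([0.6022, 0.0154]))
side (np.float64(123.6), 20, array([0.6025, 0.0152]))
side (np.float64(128.4), 25, array([0.6025, 0.0152]))
top (np.float64(13.1), 50, array([0.6037, 0.0149]))
top (np.float64(13.3), 45, array([0.6037, 0.015 ]))
top (np.float64(13.4), 0, array([0.6037, 0.015 ]))
top (np.float64(13.5), 55, array([0.6033, 0.0149]))
top (np.float64(13.7), 5, array([0.6037, 0.0149]))
top (np.float64(13.9), 10, array([0.6037, 0.015 ]))
top (np.float64(14.1), 15, array([0.6037, 0.015 ]))
top (np.float64(14.2), 20, array([0.6037, 0.015 ]))
```

>>> play_rows([
  {"x": 6, "y": -2.5, "z": 0},
  {"x": 12, "y": -5, "z": 1, "az": -0.03},
  {"x": 16, "y": -7, "z": 2, "az": -0.065},
  {"x": 20, "y": -8.5, "z": 3, "az": -0.065},
  {"x": 24, "y": -10, "z": 5, "az": -0.065},
  {"x": 28, "y": -11.5, "z": 7, "az": -0.065},
  {"x": 32, "y": -13.2, "z": 9, "az": -0.065},
  {"x": 36.3, "y": -15.0, "z": 11, "az": -0.065},
], gripper=60)

```text
$.rows[0]: bad value
```

```bash
cat >> h.py <<'E'
def pose():
    s=read_state();r=R.from_quat(s["tool_rot"]);x=r.as_matrix()[:,0]
    return s,np.array(s["tool_pos"]),r,np.degrees(np.arctan2(x[1],x[0]))
def delta(x,y,z,yaw,tilt=None):
    """tool-frame delta (cm, rad) to TCP pose with tool down & tool-x at yaw deg"""
    s,p,r,_=pose();a=np.radians(yaw)
    M=np.array([[np.cos(a),np.sin(a),0],[np.sin(a),-np.cos(a),0],[0,0,-1.]])
    t=R.from_matrix(M)
    if tilt is not None:t=t*R.from_rotvec(tilt)
    d=r.inv().apply(np.array([x,y,z])-p)*100
    print("xyz cm",d.round(2),"rot",(r.inv()*t).as_rotvec().round(3),"t",round(s["t"],2),"p",p.round(4),"yaw",round(_,1),"j6",s["joint_pos"][5].round(3),"F",np.round(s["wrist_force"],1),"op",round(s["opening"],4),"grip",round(s["grip_force"],1))
def info():delta(*pose()[1],pose()[3])
E
python3 -c "
from h import *
delta(.4392,-.2818,.0255,16.9);delta(.4392,-.2818,.0255,196.9); print(read_state()['joint_pos'])"
```

```text
xyz cm [ 36.31 -15.01  22.78] rot [-0.    -0.    -0.064] t 1.6 p [ 0.1201 -0.511   0.2533] yaw 13.2 j6 1.571 F [ 0.3 -0.7 -0.6] op 0.085 grip 0.0
xyz cm [ 36.31 -15.01  22.78] rot [-0.     0.     3.077] t 1.6 p [ 0.1201 -0.511   0.2533] yaw 13.2 j6 1.571 F [ 0.3 -0.7 -0.6] op 0.085 grip 0.0
[-1.33998810e+00  2.38165285e-01 -1.35259349e-02  1.31921184e+00
  8.79421648e-07  1.57078183e+00]
```

>>> play_rows([
  {"x": 3.6, "y": -1.5, "z": 0, "ax": 0, "ay": 0, "az": -0.065},
  {"x": 7.2, "y": -3, "z": 0, "ax": 0, "ay": 0, "az": -0.065},
  {"x": 10.8, "y": -4.5, "z": 0, "ax": 0, "ay": 0, "az": -0.065},
  {"x": 14.4, "y": -6, "z": 0, "ax": 0, "ay": 0, "az": -0.065},
  {"x": 18, "y": -7.5, "z": 0.5, "ax": 0, "ay": 0, "az": -0.065},
  {"x": 21.6, "y": -9, "z": 1, "ax": 0, "ay": 0, "az": -0.065},
  {"x": 25.2, "y": -10.5, "z": 1.5, "ax": 0, "ay": 0, "az": -0.065},
  {"x": 28.8, "y": -12, "z": 2, "ax": 0, "ay": 0, "az": -0.065},
], gripper=60)

```text
t: 2.27
tool_pos: [0.3743, -0.327, 0.2333]
tool_rot: [0.989, 0.147, 0.0, 0.0]
wrist_force: [0.2, -0.8, 0.7]
opening: 0.051
grip_force: 0.0
```

```bash
python3 -c "
from h import *
delta(.4392,-.2818,.0255,16.9);delta(.4392,-.2818,.0255,196.9); print(read_state()['joint_pos'])"
```

```text
xyz cm [ 7.51 -2.44 20.79] rot [ 0.001 -0.     0.001] t 2.27 p [ 0.3743 -0.327   0.2333] yaw 16.9 j6 2.128 F [ 0.2 -0.8  0.7] op 0.051 grip 0.0
xyz cm [ 7.51 -2.44 20.79] rot [ 1.000e-03  1.000e-03 -3.141e+00] t 2.27 p [ 0.3743 -0.327   0.2333] yaw 16.9 j6 2.128 F [ 0.2 -0.8  0.7] op 0.051 grip 0.0
[-7.18003215e-01  1.97679160e-01 -1.18436648e-01  1.25404222e+00
  5.37470857e-05  2.12796487e+00]
```

>>> play_rows([
  {"x": 1, "y": -0.3, "z": 1, "ax": 0, "ay": 0, "az": -0.12},
  {"x": 2, "y": -0.6, "z": 2, "ax": 0, "ay": 0, "az": -0.24},
  {"x": 3, "y": -0.9, "z": 3, "ax": 0, "ay": 0, "az": -0.36},
  {"x": 4, "y": -1.2, "z": 4, "ax": 0, "ay": 0, "az": -0.48},
  {"x": 5, "y": -1.5, "z": 5, "ax": 0, "ay": 0, "az": -0.6},
  {"x": 6, "y": -1.8, "z": 6, "ax": 0, "ay": 0, "az": -0.72},
  {"x": 7, "y": -2.2, "z": 7, "ax": 0, "ay": 0, "az": -0.84},
  {"x": 7.5, "y": -2.4, "z": 8, "ax": 0, "ay": 0, "az": -0.96},
])

```text
t: 2.93
tool_pos: [0.4386, -0.2829, 0.1528]
tool_rot: [0.807, 0.59, 0.0, 0.0]
wrist_force: [-0.7, -0.3, 0.3]
opening: 0.0513
grip_force: 0.0
```

>>> play_rows([
  {"x": 0, "y": 0, "z": 0.3, "ax": 0, "ay": 0, "az": -0.12},
  {"x": 0, "y": 0, "z": 0.6, "ax": 0, "ay": 0, "az": -0.24},
  {"x": 0, "y": 0, "z": 1, "ax": 0, "ay": 0, "az": -0.36},
  {"x": 0, "y": 0, "z": 1.4, "ax": 0, "ay": 0, "az": -0.48},
  {"x": 0, "y": 0, "z": 1.8, "ax": 0, "ay": 0, "az": -0.6},
  {"x": 0, "y": 0, "z": 2.2, "ax": 0, "ay": 0, "az": -0.72},
  {"x": 0, "y": 0, "z": 2.6, "ax": 0, "ay": 0, "az": -0.84},
  {"x": 0, "y": 0, "z": 3, "ax": 0, "ay": 0, "az": -0.96},
])

```text
t: 3.6
tool_pos: [0.4378, -0.2835, 0.1231]
tool_rot: [0.444, 0.896, 0.0, -0.0]
wrist_force: [0.9, -0.2, 0.6]
opening: 0.0508
grip_force: 0.0
```

>>> play_rows([
  {"x": 0, "y": 0, "z": 0.3, "ax": 0, "ay": 0, "az": -0.12},
  {"x": 0, "y": 0, "z": 0.6, "ax": 0, "ay": 0, "az": -0.24},
  {"x": 0, "y": 0, "z": 1, "ax": 0, "ay": 0, "az": -0.36},
  {"x": 0, "y": 0, "z": 1.4, "ax": 0, "ay": 0, "az": -0.48},
  {"x": 0, "y": 0, "z": 1.8, "ax": 0, "ay": 0, "az": -0.6},
  {"x": 0, "y": 0, "z": 2.2, "ax": 0, "ay": 0, "az": -0.72},
  {"x": 0, "y": 0, "z": 2.6, "ax": 0, "ay": 0, "az": -0.84},
  {"x": 0, "y": 0, "z": 3, "ax": 0, "ay": 0, "az": -0.96},
])

```text
t: 4.27
tool_pos: [0.4378, -0.2835, 0.0931]
tool_rot: [-0.02, 1.0, 0.0, 0.0]
wrist_force: [0.4, -0.2, 0.3]
opening: 0.0514
grip_force: 0.0
```

```bash
python3 -c "
from h import *
delta(.4392,-.2818,.0255,196.9)"
```

```text
xyz cm [-0.14  0.17  6.76] rot [ 0.     0.    -0.255] t 4.27 p [ 0.4378 -0.2835  0.0931] yaw -177.7 j6 -0.615 F [ 0.4 -0.2  0.3] op 0.0514 grip 0.0
```

>>> play_rows([
  {"x": -0.1, "y": 0.1, "z": 1, "ax": 0, "ay": 0, "az": -0.12},
  {"x": -0.15, "y": 0.17, "z": 2, "ax": 0, "ay": 0, "az": -0.24},
  {"x": -0.15, "y": 0.17, "z": 3, "ax": 0, "ay": 0, "az": -0.255},
  {"x": -0.15, "y": 0.17, "z": 4, "ax": 0, "ay": 0, "az": -0.255},
  {"x": -0.15, "y": 0.17, "z": 5, "ax": 0, "ay": 0, "az": -0.255},
  {"x": -0.15, "y": 0.17, "z": 6, "ax": 0, "ay": 0, "az": -0.255},
  {"x": -0.15, "y": 0.17, "z": 6.7, "ax": 0, "ay": 0, "az": -0.255},
  {"x": -0.15, "y": 0.17, "z": 6.7, "ax": 0, "ay": 0, "az": -0.255},
])

```text
t: 4.93
tool_pos: [0.4383, -0.2812, 0.0246]
tool_rot: [-0.144, 0.99, 0.001, -0.001]
wrist_force: [-0.7, 0.5, 1.0]
opening: 0.0512
grip_force: 0.0
```

>>> play_rows([
  {"x": 0, "y": 0, "z": 0, "ax": 0, "ay": 0, "az": 0},
  {"x": 0, "y": 0, "z": 0, "ax": 0, "ay": 0, "az": 0},
  {"x": 0, "y": 0, "z": 0, "ax": 0, "ay": 0, "az": 0},
  {"x": 0, "y": 0, "z": 0, "ax": 0, "ay": 0, "az": 0},
  {"x": 0, "y": 0, "z": 0, "ax": 0, "ay": 0, "az": 0},
  {"x": 0, "y": 0, "z": 0, "ax": 0, "ay": 0, "az": 0},
], gripper=0, squeeze=70)

```text
t: 5.43
tool_pos: [0.4398, -0.2824, 0.0272]
tool_rot: [-0.144, 0.99, -0.001, 0.001]
wrist_force: [-0.5, -1.0, 6.5]
opening: 0.0218
grip_force: 69.4
```

```bash
python3 -c "
from h import *
info()"
```

```text
xyz cm [0. 0. 0.] rot [-0.002  0.001 -0.   ] t 5.43 p [ 0.4398 -0.2824  0.0272] yaw -163.5 j6 -0.859 F [-0.5 -1.   6.5] op 0.0218 grip 69.4
```

>>> play_rows([
  {"x": 0, "y": 0, "z": -0.3, "ax": 0, "ay": 0, "az": 0},
  {"x": 0, "y": 0, "z": -0.8, "ax": 0, "ay": 0, "az": 0},
  {"x": 0, "y": 0, "z": -1.6, "ax": 0, "ay": 0, "az": 0},
  {"x": 0, "y": 0, "z": -2.6, "ax": 0, "ay": 0, "az": 0},
  {"x": 0, "y": 0, "z": -3.8, "ax": 0, "ay": 0, "az": 0},
  {"x": 0, "y": 0, "z": -5, "ax": 0, "ay": 0, "az": 0},
  {"x": 0, "y": 0, "z": -5.8, "ax": 0, "ay": 0, "az": 0},
  {"x": 0, "y": 0, "z": -6.2, "ax": 0, "ay": 0, "az": 0},
])

```text
t: 6.1
tool_pos: [0.4397, -0.2821, 0.09]
tool_rot: [-0.144, 0.99, -0.001, 0.001]
wrist_force: [0.5, -0.4, -5.1]
opening: 0.0216
grip_force: 68.9
```

```bash
python3 -c "
from h import *
delta(.5389,-.0569,.09,238.5)
for n in('top','side'):
    g=grab_frame(n);np.save(n+'l.npy',g)
g=np.load('sidel.npy')[80:280,150:430];h=np.load('topl.npy')[150:350,240:420]
cv2.imwrite('pics/lift.png',np.hstack([cv2.resize(g,None,fx=1.7,fy=1.7),cv2.resize(h,None,fx=1.7,fy=1.7)]))
"
```

```text
xyz cm [-1.593e+01  1.875e+01 -1.000e-02] rot [-0.002  0.001 -0.732] t 6.1 p [ 0.4397 -0.2821  0.09  ] yaw -163.4 j6 -0.86 F [ 0.5 -0.4 -5.1] op 0.0216 grip 68.9
```

View pics/lift.png

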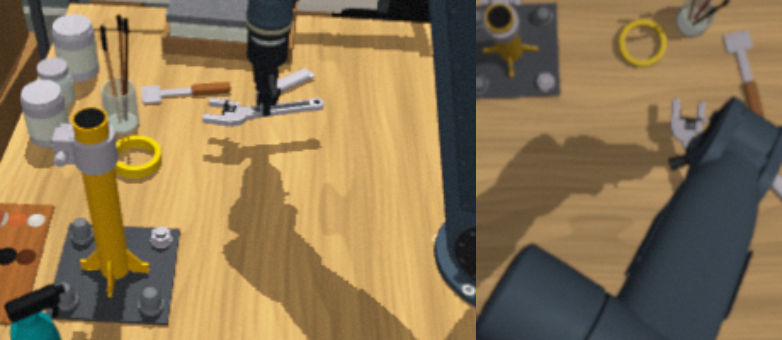

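>>> play_rows([
  {"x": -0.4, "y": 0.5, "z": 0, "ax": 0, "ay": 0, "az": 0},
  {"x": -1.2, "y": 1.4, "z": 0, "ax": 0, "ay": 0, "az": 0},
  {"x": -2.3, "y": 2.7, "z": 0, "ax": 0, "ay": 0, "az": 0},
  {"x": -3.6, "y": 4.2, "z": 0, "ax": 0, "ay": 0, "az": 0},
  {"x": -4.9, "y": 5.7, "z": 0, "ax": 0, "ay": 0, "az": 0},
  {"x": -6.2, "y": 7.3, "z": 0, "ax": 0, "ay": 0, "az": 0},
  {"x": -7.6, "y": 8.9, "z": 0, "ax": 0, "ay": 0, "az": 0},
  {"x": -8.9, "y": 10.4, "z": 0, "ax": 0, "ay": 0, "az": 0},
])

```text
t: 6.87
tool_pos: [0.4949, -0.1544, 0.0876]
tool_rot: [-0.144, 0.99, 0.001, -0.001]
wrist_force: [0.5, -0.5, -4.6]
opening: 0.0213
grip_force: 68.9
```

>>> play_rows([
  {"x": -1.2, "y": 1.4, "z": 0, "ax": 0, "ay": 0, "az": -0.06},
  {"x": -2.4, "y": 2.8, "z": 0, "ax": 0, "ay": 0, "az": -0.16},
  {"x": -3.6, "y": 4.2, "z": 0, "ax": 0, "ay": 0, "az": -0.27},
  {"x": -4.8, "y": 5.6, "z": 0, "ax": 0, "ay": 0, "az": -0.38},
  {"x": -5.8, "y": 6.8, "z": 0, "ax": 0, "ay": 0, "az": -0.49},
  {"x": -6.5, "y": 7.7, "z": 0, "ax": 0, "ay": 0, "az": -0.6},
  {"x": -6.9, "y": 8.2, "z": 0, "ax": 0, "ay": 0, "az": -0.69},
  {"x": -7.0, "y": 8.3, "z": 0, "ax": 0, "ay": 0, "az": -0.73},
])

```text
t: 7.53
tool_pos: [0.5382, -0.0547, 0.0875]
tool_rot: [-0.491, 0.871, 0.001, -0.0]
wrist_force: [0.0, -0.6, -4.6]
opening: 0.0215
grip_force: 68.9
```

```bash
python3 -c "
from h import *
delta(.5389,-.0569,.09,238.5)
for n in('top','side'):
    g=np.mean([grab_frame(n).astype(float) for _ in range(3)],0).clip(0,255).astype(np.uint8);np.save(n+'m.npy',g)
g=np.load('sidem.npy')[130:260,190:330];h=np.load('topm.npy')[160:260,250:350]
cv2.imwrite('pics/over.png',np.hstack([cv2.resize(g,(420,390),interpolation=cv2.INTER_CUBIC),cv2.resize(h,(390,390),interpolation=cv2.INTER_CUBIC)])[:,:800])
"
```

```text
xyz cm [ 0.15 -0.17 -0.25] rot [0.002 0.    0.005] t 7.53 p [ 0.5382 -0.0547  0.0875] yaw -121.2 j6 -1.128 F [ 0.  -0.6 -4.6] op 0.0215 grip 68.9
```

View pics/over.png

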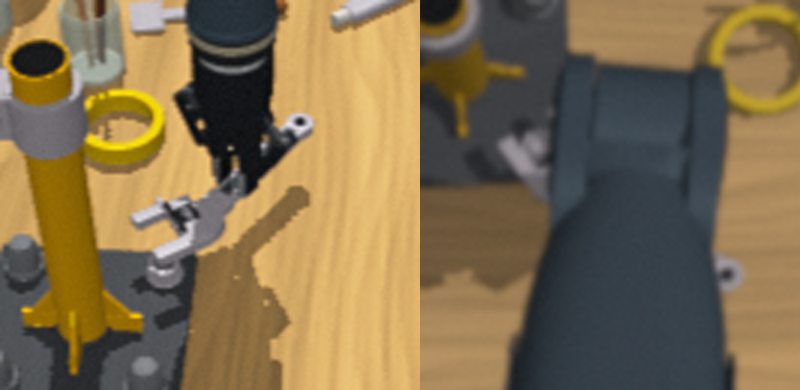

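```bash
cat > wfit2.py <<'E'
from wfit import *
import sys
suf=sys.argv[1]
def tri(a,b):
    o1,d1=ray("top",a);o2,d2=ray("side",b);A=np.stack([d1,-d2],1);s=np.linalg.lstsq(A,o2-o1,rcond=None)[0]
    p,q=o1+s[0]*d1,o2+s[1]*d2;return ((p+q)/2).round(4),np.linalg.norm(p-q).round(4)
print("hole",tri((329,230),(289,170.7)))
nx,ny=.603,.0152
def tiltL(L,p,zt):  # tilt about jaws point: z lower by zt*dist toward handle
    x,y,yaw=p[:3];u=np.array([np.cos(yaw),np.sin(yaw)])
    return [(k,[[q[0],q[1],q[2]+zt*((q[0]-x)*u[0]+(q[1]-y)*u[1])] for q in P]) for k,P in L]
def plate():
    c,s=np.cos(.03),np.sin(.03);f=lambda a,b,z:[nx+c*a-s*b,ny+s*a+c*b,z]
    circ=lambda r,z:[f(r*np.cos(t),r*np.sin(t),z) for t in np.linspace(0,6.28,24)]
    return [(9,[f(a,b,.008) for a,b in((-.03,-.03),(.17,-.03),(.17,.17),(-.03,.17))]),(8,circ(.0185,.01)),(8,circ(.016,.02)),(8,circ(.016,.027)),(8,circ(.01,.034))]
boxes=[("side",(226,185,262,222))]+([("top",(266,190,283,212))] if len(sys.argv)>2 else [])
imgs={n:np.load(n+suf+".npy") for n,_ in boxes}
for z0 in(.056,.06,.064):
  for zt in (-.03,0,.03):
    p0=np.array([.603,.0152,np.radians(58.5)])
    f=lambda p:sum(cost(n,imgs[n],b,plate()+tiltL(wl(p[0],p[1],p[2],.0365,z0),p,zt)) for n,b in boxes)
    r=minimize(f,p0,method="Nelder-Mead",options=dict(maxfev=160,initial_simplex=p0+np.vstack([np.zeros(3),np.diag([.006,.006,.08])])))
    c,s=np.cos(r.x[2]),np.sin(r.x[2]);hx,hy=r.x[0]-.21*c-.017*s,r.x[1]-.21*s+.017*c
    print(z0,zt,round(r.fun,1),r.x[:2].round(4),np.degrees(r.x[2]).round(1),"hole",round(hx,4),round(hy,4),round(z0+.012-zt*.21,4))
E
python3 wfit2.py m; python3 wfit2.py m both
```

```text
hole (array([ 0.4823, -0.1494,  0.0706]), np.float64(0.0005))
0.056 -0.03 1184.2 [0.6062 0.0149] 59.0 hole 0.4837 -0.1564 0.0743
0.056 0 1190.9 [0.6059 0.0145] 59.9 hole 0.486 -0.1587 0.068
0.056 0.03 1194.6 [0.6073 0.0155] 59.2 hole 0.4851 -0.1561 0.0617
0.06 -0.03 1182.8 [0.6062 0.0185] 57.7 hole 0.4798 -0.15 0.0783
0.06 0 1188.3 [0.6068 0.0188] 59.4 hole 0.4854 -0.1534 0.072
0.06 0.03 1195.9 [0.6061 0.0194] 60.9 hole 0.4892 -0.1559 0.0657
0.064 -0.03 1183.7 [0.605  0.0223] 58.5 hole 0.4809 -0.148 0.0823
0.064 0 1189.0 [0.6054 0.0222] 59.2 hole 0.4834 -0.1495 0.076
0.064 0.03 1195.6 [0.6052 0.0214] 58.8 hole 0.4819 -0.1495 0.0697
hole (array([ 0.4823, -0.1494,  0.0706]), np.float64(0.0005))
0.056 -0.03 1491.2 [0.6087 0.019 ] 59.7 hole 0.488 -0.1536 0.0743
0.056 0 1476.7 [0.6089 0.0186] 61.0 hole 0.4923 -0.1569 0.068
0.056 0.03 1487.5 [0.6084 0.0192] 60.5 hole 0.4903 -0.1552 0.0617
0.06 -0.03 1419.6 [0.6071 0.0212] 59.1 hole 0.4848 -0.1504 0.0783
0.06 0 1425.0 [0.6067 0.0206] 59.8 hole 0.4865 -0.1524 0.072
0.06 0.03 1431.6 [0.6072 0.0207] 60.2 hole 0.488 -0.153 0.0657
0.064 -0.03 1406.0 [0.6055 0.0216] 57.6 hole 0.4786 -0.1466 0.0823
0.064 0 1406.0 [0.6062 0.0222] 60.0 hole 0.4864 -0.1511 0.076
0.064 0.03 1412.7 [0.6067 0.023 ] 60.0 hole 0.4871 -0.1504 0.0697
```

```bash
python3 -c "
from h import *
def tri(a,b):
    o1,d1=ray('top',a);o2,d2=ray('side',b);A=np.stack([d1,-d2],1);s=np.linalg.lstsq(A,o2-o1,rcond=None)[0]
    p,q=o1+s[0]*d1,o2+s[1]*d2;return ((p+q)/2).round(4),np.linalg.norm(p-q).round(4)
print('hole0',tri((374.75,271),(332.8,153.0)),tri((375.25,271.5),(333.3,153.5)))
delta(.5354,-.0568,.0655,238.8)"
```

```text
hole0 (array([ 0.3401, -0.312 ,  0.0166]), np.float64(0.001)) (array([ 0.3381, -0.3145,  0.0124]), np.float64(0.0007))
xyz cm [0.12 0.23 2.26] rot [ 0.001 -0.    -0.008] t 7.83 p [ 0.538  -0.057   0.0881] yaw -121.7 j6 -1.123 F [-0.5 -0.8 -4.1] op 0.0216 grip 68.9
```

>>> play_rows([
  {"x": 0.1, "y": 0.1, "z": 0.5, "ax": 0, "ay": 0, "az": 0},
  {"x": 0.2, "y": 0.18, "z": 1, "ax": 0, "ay": 0, "az": 0},
  {"x": 0.2, "y": 0.18, "z": 1.5, "ax": 0, "ay": 0, "az": 0},
  {"x": 0.2, "y": 0.18, "z": 2.0, "ax": 0, "ay": 0, "az": 0},
  {"x": 0.2, "y": 0.18, "z": 2.2, "ax": 0, "ay": 0, "az": 0},
  {"x": 0.2, "y": 0.18, "z": 2.2, "ax": 0, "ay": 0, "az": 0},
])

```text
t: 8.33
tool_pos: [0.5352, -0.058, 0.0655]
tool_rot: [-0.488, 0.873, 0.0, -0.001]
wrist_force: [-0.2, -1.8, -3.8]
opening: 0.0215
grip_force: 68.9
```

```bash
python3 -c "
from h import *
for n in('top','side'):
    g=np.mean([grab_frame(n).astype(float) for _ in range(3)],0).clip(0,255).astype(np.uint8);np.save(n+'n.npy',g)
info()
g=np.load('siden.npy')[190:235,215:275];h=np.load('topn.npy')[180:225,260:300]
cv2.imwrite('pics/low.png',np.hstack([cv2.resize(g,(480,360),interpolation=cv2.INTER_CUBIC),cv2.resize(h,(320,360),interpolation=cv2.INTER_CUBIC)]))
"
sed -i 's/for z0 in(.056,.06,.064)/for z0 in eval(sys.argv[2])/;s/for zt in (-.03,0,.03)/for zt in (0,.015)/;s/len(sys.argv)>2/len(sys.argv)>3/' wfit2.py
sed -i 's/(226,185,262,222)/(226,192,262,226)/' wfit2.py
python3 wfit2.py n "(.036,.039,.042)"
```

```text
xyz cm [0. 0. 0.] rot [-0.  0. -0.] t 8.63 p [ 0.5359 -0.0579  0.0666] yaw -121.6 j6 -1.127 F [-0.4 -0.  -4.4] op 0.0213 grip 68.9
hole (array([ 0.4823, -0.1494,  0.0706]), np.float64(0.0005))
0.036 0 1190.1 [0.6091 0.0163] 50.3 hole 0.4619 -0.1345 0.048
0.036 0.015 1196.3 [0.6093 0.0166] 51.1 hole 0.4643 -0.1363 0.0449
0.039 0 1191.5 [0.6082 0.0182] 49.2 hole 0.458 -0.1295 0.051
0.039 0.015 1206.9 [0.6038 0.0168] 55.7 hole 0.4715 -0.1472 0.0479
0.042 0 1199.2 [0.6068 0.0211] 54.9 hole 0.4721 -0.1409 0.054
0.042 0.015 1201.6 [0.6061 0.0208] 55.8 hole 0.4739 -0.1433 0.0509
```

View pics/low.png

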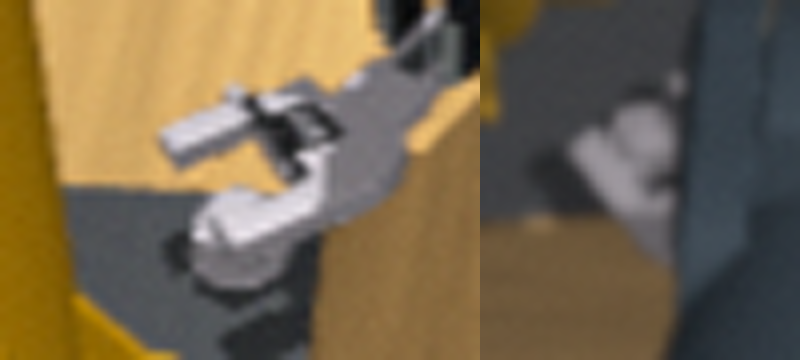

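```bash
cat > wfit3.py <<'E'
import sys
sys.argv=["x","n","()"]
exec(open("wfit2.py").read().split("boxes=")[0])
nuts={"top":(.6037,.015),"side":(.6024,.0152)}
yaw=np.radians(58.5)
for n,b in (("top",(268,190,283,210)),("side",(232,194,256,224)),("side",(230,194,258,226))):
    img=np.load(n+"n.npy");nx,ny=nuts[n]
    for z0 in(.0375,.0405):
     for op in (.035,.037,.039):
      best=None
      for s in ((0,0),(.004,0),(-.004,.004)):
        p0=np.array([.604+s[0],.018+s[1]])
        r=minimize(lambda p:cost(n,img,b,plate()+wl(p[0],p[1],yaw,op,z0)),p0,method="Nelder-Mead",options=dict(maxfev=80,initial_simplex=p0+np.array([[0,0],[.004,0],[0,.004]])))
        if best is None or r.fun<best.fun:best=r
      d=best.x-[nx,ny];a=yaw-np.pi/8;u=np.array([np.cos(a),np.sin(a)]);v=np.array([-u[1],u[0]])
      print(n,z0,op,round(best.fun,1),best.x.round(4),"offset from nut u,v mm",(d@u*1e3).round(1),(d@v*1e3).round(1))
E
python3 wfit3.py
```

```text
hole (array([ 0.4823, -0.1494,  0.0706]), np.float64(0.0005))
top 0.0375 0.035 157.5 [0.6039 0.0186] offset from nut u,v mm 2.3 2.8
top 0.0375 0.037 157.7 [0.6043 0.0187] offset from nut u,v mm 2.6 2.7
top 0.0375 0.039 157.0 [0.6039 0.0186] offset from nut u,v mm 2.3 2.8
top 0.0405 0.035 155.8 [0.6036 0.0186] offset from nut u,v mm 2.1 2.9
top 0.0405 0.037 156.2 [0.6036 0.0186] offset from nut u,v mm 2.1 2.9
top 0.0405 0.039 157.5 [0.6038 0.0185] offset from nut u,v mm 2.2 2.8
side 0.0375 0.035 1225.8 [0.6039 0.0146] offset from nut u,v mm 0.8 -1.4
side 0.0375 0.037 1196.9 [0.6029 0.0155] offset from nut u,v mm 0.6 -0.0
side 0.0375 0.039 1185.3 [0.6025 0.0166] offset from nut u,v mm 0.9 1.1
side 0.0405 0.035 1226.1 [0.6033 0.0178] offset from nut u,v mm 2.3 1.6
side 0.0405 0.037 1194.7 [0.6027 0.0183] offset from nut u,v mm 2.1 2.3
side 0.0405 0.039 1189.7 [0.6018 0.0189] offset from nut u,v mm 1.7 3.4
side 0.0375 0.035 1253.5 [0.6082 0.004 ] offset from nut u,v mm -1.9 -12.5
side 0.0375 0.037 1254.9 [0.6032 0.0163] offset from nut u,v mm 1.3 0.4
side 0.0375 0.039 1246.5 [0.6028 0.0171] offset from nut u,v mm 1.5 1.3
side 0.0405 0.035 1273.7 [0.603  0.0171] offset from nut u,v mm 1.6 1.2
side 0.0405 0.037 1252.6 [0.6018 0.0182] offset from nut u,v mm 1.3 2.8
side 0.0405 0.039 1244.8 [0.6014 0.0188] offset from nut u,v mm 1.3 3.5
```

>>> play_rows([
  {"x": 0, "y": 0.08, "z": 0.4, "ax": 0, "ay": 0, "az": 0},
  {"x": 0, "y": 0.08, "z": 0.8, "ax": 0, "ay": 0, "az": 0},
  {"x": 0, "y": 0.08, "z": 1.1, "ax": 0, "ay": 0, "az": 0},
  {"x": 0, "y": 0.08, "z": 1.4, "ax": 0, "ay": 0, "az": 0},
  {"x": 0, "y": 0.08, "z": 1.6, "ax": 0, "ay": 0, "az": 0},
  {"x": 0, "y": 0.08, "z": 1.8, "ax": 0, "ay": 0, "az": 0},
  {"x": 0, "y": 0.08, "z": 1.8, "ax": 0, "ay": 0, "az": 0},
])

```text
t: 9.22
tool_pos: [0.5347, -0.0575, 0.0478]
tool_rot: [-0.488, 0.873, 0.0, -0.0]
wrist_force: [0.5, 0.1, -4.1]
opening: 0.0214
grip_force: 68.9
```

```bash
python3 -c "
from h import *
info();print(read_state()['ft_torque'])"
```

```text
xyz cm [0. 0. 0.] rot [ 0.001 -0.    -0.   ] t 9.22 p [ 0.5347 -0.0575  0.0478] yaw -121.6 j6 -1.126 F [ 0.5  0.1 -4.1] op 0.0214 grip 68.9
[-0.0703204  0.0617754  0.0163012]
```

>>> play_rows([
  {"x": 0, "y": 0, "z": 0.2, "ax": 0, "ay": 0, "az": 0},
  {"x": 0, "y": 0, "z": 0.4, "ax": 0, "ay": 0, "az": 0},
  {"x": 0, "y": 0, "z": 0.6, "ax": 0, "ay": 0, "az": 0},
  {"x": 0, "y": 0, "z": 0.75, "ax": 0, "ay": 0, "az": 0},
  {"x": 0, "y": 0, "z": 0.9, "ax": 0, "ay": 0, "az": 0},
  {"x": 0, "y": 0, "z": 0.9, "ax": 0, "ay": 0, "az": 0},
])

```text
t: 9.72
tool_pos: [0.5349, -0.0575, 0.039]
tool_rot: [-0.488, 0.873, 0.0, -0.0]
wrist_force: [0.4, 0.3, -4.2]
opening: 0.0213
grip_force: 69.0
```

```bash
python3 -c "
from h import *
info();print(read_state()['ft_torque'])
for n in('top','side'):
    g=np.mean([grab_frame(n).astype(float) for _ in range(3)],0).clip(0,255).astype(np.uint8);np.save(n+'o.npy',g)
g=np.load('sideo.npy')[190:235,215:275];h=np.load('topo.npy')[180:225,260:300]
cv2.imwrite('pics/on.png',np.hstack([cv2.resize(g,(480,360),interpolation=cv2.INTER_CUBIC),cv2.resize(h,(320,360),interpolation=cv2.INTER_CUBIC)]))
"
```

```text
xyz cm [0. 0. 0.] rot [0. 0. 0.] t 9.72 p [ 0.5349 -0.0575  0.039 ] yaw -121.6 j6 -1.126 F [ 0.4  0.3 -4.2] op 0.0213 grip 69.0
[-0.02213421  0.06996432  0.02766581]
```

View pics/on.png

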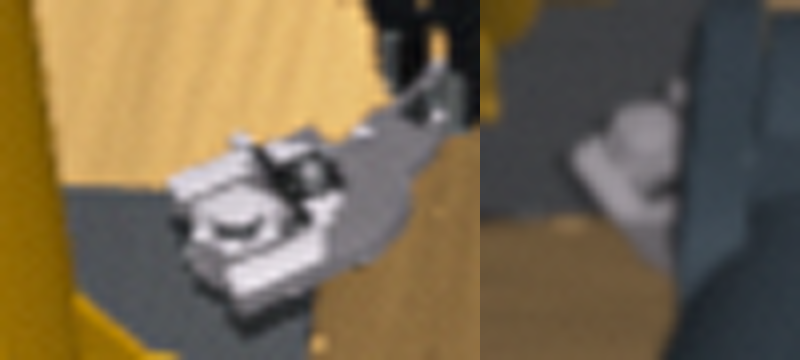

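>>> play_rows([
  {"x": 0, "y": 0, "z": 0.1, "ax": 0, "ay": 0, "az": 0},
  {"x": 0, "y": 0, "z": 0.2, "ax": 0, "ay": 0, "az": 0},
  {"x": 0, "y": 0, "z": 0.3, "ax": 0, "ay": 0, "az": 0},
  {"x": 0, "y": 0, "z": 0.3, "ax": 0, "ay": 0, "az": 0},
])

```text
t: 10.35
tool_pos: [0.535, -0.0576, 0.0363]
tool_rot: [-0.488, 0.873, -0.0, 0.0]
wrist_force: [-0.7, -1.2, -1.7]
opening: 0.0218
grip_force: 69.3
```

>>> play_rows([
  {"x": 0, "y": 0, "z": 0, "ax": 0, "ay": 0, "az": 0},
  {"x": 0, "y": 0, "z": 0, "ax": 0, "ay": 0, "az": 0},
  {"x": 0, "y": 0, "z": 0, "ax": 0, "ay": 0, "az": 0},
  {"x": 0, "y": 0, "z": 0, "ax": 0, "ay": 0, "az": 0},
  {"x": 0, "y": 0, "z": -1, "ax": 0, "ay": 0, "az": 0},
  {"x": 0, "y": 0, "z": -2.5, "ax": 0, "ay": 0, "az": 0},
  {"x": 0, "y": 0, "z": -4.5, "ax": 0, "ay": 0, "az": 0},
  {"x": 0, "y": 0, "z": -6, "ax": 0, "ay": 0, "az": 0},
], gripper=55)

```text
t: 11.02
tool_pos: [0.5352, -0.0575, 0.0982]
tool_rot: [-0.488, 0.873, -0.0, 0.0]
wrist_force: [1.0, 0.6, 0.6]
opening: 0.047
grip_force: 0.0
```

```bash
python3 - <<'E'
from h import *
info()
for n in('top','side'):
    g=np.mean([grab_frame(n).astype(float) for _ in range(4)],0).clip(0,255).astype(np.uint8);np.save(n+'p.npy',g)
E
cat > wfit4.py <<'E'
# on-nut fit: side camera, tilt .05 down to the handle, free x,y,yaw,op
import sys
suf=sys.argv[1];box=eval(sys.argv[2]);y0=float(sys.argv[3]);tl=float(sys.argv[4]);zz=float(sys.argv[5])
nutpts=eval(sys.argv[6]) if len(sys.argv)>6 else True
sys.argv=["x",suf,"()"]
exec(open("wfit2.py").read().split("boxes=")[0].replace('print("hole"','0 and print("hole"'))
nx,ny=.6024,.0152
circ=lambda r,z:[[nx+r*np.cos(t),ny+r*np.sin(t),z] for t in np.linspace(0,6.28,24)]
img=np.load("side"+suf+".npy")
def lay(p):
    L=plate()+tiltL(wl(p[0],p[1],p[2],p[3],zz),p,tl)
    a=p[2]-np.pi/8;u=np.array([np.cos(a),np.sin(a)]);v=np.array([-u[1],u[0]])
    P=lambda uu,vv,h:[*(p[:2]+uu*u+vv*v),zz+h+tl*uu]
    L.append((7,[P(-.045,-.017,.015),P(-.027,-.017,.015),P(-.027,.001,.015),P(-.045,.001,.015)]))
    return L+[(6,circ(.016,.027)),(5,circ(.01,.029)),(5,circ(.01,.031)),(6,circ(.01,.034))]
for op in (.030,.032,.034,.036,.038,.040):
  best=None
  for dy in(-4,4):
    p0=np.array([.602,.017,np.radians(y0+dy)])
    r=minimize(lambda p:cost("side",img,box,lay([*p,op])),p0,method="Nelder-Mead",options=dict(maxfev=150,initial_simplex=p0+np.vstack([np.zeros(3),np.diag([.004,.004,.08])])))
    if best is None or r.fun<best.fun:best=r
  r=best;a=r.x[2]-np.pi/8;u=np.array([np.cos(a),np.sin(a)]);v=np.array([-u[1],u[0]]);d=r.x[:2]-[nx,ny]
  print(op,round(r.fun,1),r.x[:2].round(4),np.degrees(r.x[2]).round(1),"off u,v",(d@u*1e3).round(1),(d@v*1e3).round(1),"worm",(r.x[:2]-.036*u-.008*v).round(4))
E
python3 wfit4.py p "(226,194,274,230)" 58.5 0.05 .011
python3 -c "
from h import *
g=np.load('sidep.npy')[160:235,215:315];h=np.load('topp.npy')[180:225,260:300]
cv2.imwrite('pics/rel.png',np.hstack([cv2.resize(g,(480,360),interpolation=cv2.INTER_CUBIC),cv2.resize(h,(320,360),interpolation=cv2.INTER_CUBIC)]))"
```

```text
xyz cm [0. 0. 0.] rot [-0.001  0.    -0.   ] t 11.02 p [ 0.5352 -0.0575  0.0982] yaw -121.6 j6 -1.126 F [1.  0.6 0.6] op 0.047 grip 0.0
0.03 897.5 [0.6045 0.0184] 55.8 off u,v 3.5 1.6 worm [ 0.5788 -0.008 ]
0.032 891.3 [0.6041 0.0185] 56.4 off u,v 3.3 1.8 worm [ 0.5787 -0.0082]
0.034 884.6 [0.6039 0.0185] 56.0 off u,v 3.0 1.9 worm [ 0.5782 -0.008 ]
0.036 884.2 [0.604  0.0193] 56.5 off u,v 3.7 2.5 worm [ 0.5787 -0.0074]
0.038 888.1 [0.6033 0.0201] 56.7 off u,v 3.5 3.5 worm [ 0.5781 -0.0068]
0.04 899.1 [0.6034 0.0205] 57.7 off u,v 3.8 3.8 worm [ 0.5786 -0.0068]
```

View pics/rel.png

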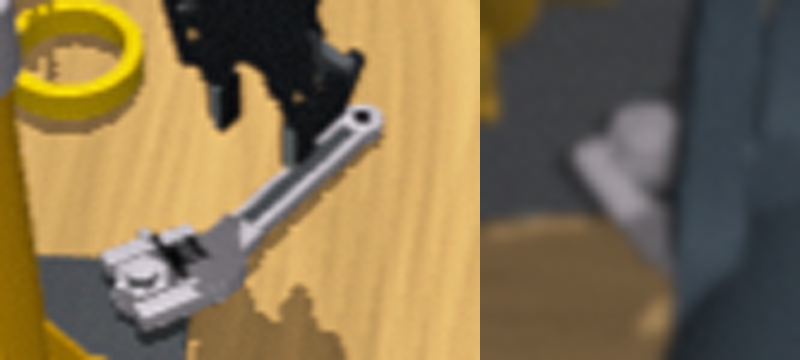

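```bash
python3 -c "
from h import *
print(at_z('side',(252.9,210.5),.0255).round(4))
u=np.array([np.cos(np.radians(35)),np.sin(np.radians(35))])
w=np.array([.578,-.0085])
print((w-.009*u).round(4));delta(*(w-.009*u),.06,215)"
```

```text
[ 0.58   -0.0134  0.0255]
[ 0.5706 -0.0137]
xyz cm [-5.63 -0.79  3.55] rot [ 0.001 -0.001  0.408] t 11.42 p [ 0.5344 -0.0575  0.0956] yaw -121.6 j6 -1.126 F [ 0.6 -0.3  0.6] op 0.047 grip 0.0
```

>>> play_rows([
  {"x": -1, "y": -0.2, "z": 0, "ax": 0, "ay": 0, "az": 0.08},
  {"x": -2, "y": -0.4, "z": 0, "ax": 0, "ay": 0, "az": 0.16},
  {"x": -3.2, "y": -0.6, "z": 0, "ax": 0, "ay": 0, "az": 0.24},
  {"x": -4.4, "y": -0.8, "z": 0.5, "ax": 0, "ay": 0, "az": 0.32},
  {"x": -5.2, "y": -0.95, "z": 1.5, "ax": 0, "ay": 0, "az": 0.4},
  {"x": -5.5, "y": -0.98, "z": 2.5, "ax": 0, "ay": 0, "az": 0.408},
  {"x": -5.5, "y": -0.98, "z": 3.4, "ax": 0, "ay": 0, "az": 0.408},
  {"x": -5.5, "y": -0.98, "z": 3.6, "ax": 0, "ay": 0, "az": 0.408},
], gripper=0, squeeze=40)

```text
t: 12.08
tool_pos: [0.5706, -0.0158, 0.058]
tool_rot: [-0.302, 0.953, 0.001, -0.002]
wrist_force: [-0.4, -0.2, -0.2]
opening: -0.0001
grip_force: 0.0
```

>>> play_rows([
  {"x": 0, "y": 0, "z": 0.3, "ax": 0, "ay": 0, "az": 0},
  {"x": 0, "y": 0, "z": 0.6, "ax": 0, "ay": 0, "az": 0},
  {"x": 0, "y": 0, "z": 0.8, "ax": 0, "ay": 0, "az": 0},
  {"x": 0, "y": 0, "z": 1.0, "ax": 0, "ay": 0, "az": 0},
  {"x": 0, "y": 0, "z": 1.0, "ax": 0, "ay": 0, "az": 0},
])

```text
t: 12.5
tool_pos: [0.572, -0.016, 0.0502]
tool_rot: [-0.301, 0.954, 0.0, -0.0]
wrist_force: [0.4, -0.3, -0.8]
opening: 0.0002
grip_force: 0.0
```

```bash
python3 -c "
from h import *
delta(.5716,-.0157,.049,215)"
```

```text
xyz cm [0.02 0.05 0.12] rot [0. 0. 0.] t 12.5 p [ 0.572  -0.016   0.0502] yaw -145.0 j6 -0.639 F [ 0.4 -0.3 -0.8] op 0.0002 grip 0.0
```

>>> play_rows([
  {"x": 0, "y": 0, "z": 0.1, "ax": 0, "ay": 0, "az": 0},
  {"x": 0, "y": 0, "z": 0.15, "ax": 0, "ay": 0, "az": 0},
  {"x": 0, "y": 0, "z": 0.15, "ax": 0, "ay": 0, "az": 0},
])

```text
t: 12.75
tool_pos: [0.5722, -0.0158, 0.0489]
tool_rot: [-0.301, 0.954, 0.0, 0.0]
wrist_force: [0.5, -1.1, -0.4]
opening: 0.0002
grip_force: 0.0
```

>>> play_rows([
  {"x": 0, "y": 0, "z": 0.1, "ax": 0, "ay": 0, "az": 0},
  {"x": 0, "y": 0, "z": 0.1, "ax": 0, "ay": 0, "az": 0},
])

```text
t: 12.92
tool_pos: [0.5722, -0.0158, 0.0478]
tool_rot: [-0.301, 0.954, 0.0, 0.0]
wrist_force: [-0.7, -0.4, 0.0]
opening: -0.0001
grip_force: 0.0
```

>>> play_rows([
  {"x": 0, "y": 0, "z": 0.08, "ax": 0, "ay": 0, "az": 0},
  {"x": 0, "y": 0, "z": 0.08, "ax": 0, "ay": 0, "az": 0},
])

```text
t: 13.08
tool_pos: [0.5722, -0.0158, 0.047]
tool_rot: [-0.301, 0.954, 0.0, 0.0]
wrist_force: [-0.9, 0.5, 0.7]
opening: 0.0003
grip_force: 0.4
```

>>> play_rows([
  {"x": 0, "y": 0, "z": 0.06, "ax": 0, "ay": 0, "az": 0},
  {"x": 0, "y": 0, "z": 0.06, "ax": 0, "ay": 0, "az": 0},
])

```text
t: 13.25
tool_pos: [0.5723, -0.0158, 0.0467]
tool_rot: [-0.301, 0.954, 0.0, 0.0]
wrist_force: [-0.2, 0.6, 4.2]
opening: 0.0
grip_force: 2.0
```

>>> play_rows([
  {"x": 0, "y": 0, "z": 0.06, "ax": 0, "ay": 0, "az": 0},
  {"x": 0, "y": 0, "z": 0.06, "ax": 0, "ay": 0, "az": 0},
])

```text
t: 13.42
tool_pos: [0.5724, -0.0158, 0.0465]
tool_rot: [-0.301, 0.954, -0.0, 0.0]
wrist_force: [-1.9, -0.1, 8.2]
opening: 0.0002
grip_force: 4.1
```

>>> play_rows([
  {"x": 0, "y": 0, "z": 0.08, "ax": 0, "ay": 0, "az": 0},
  {"x": -0.2, "y": 0, "z": 0.08, "ax": 0, "ay": 0, "az": 0},
  {"x": -0.4, "y": 0, "z": 0.08, "ax": 0, "ay": 0, "az": 0},
  {"x": -0.6, "y": 0, "z": 0.08, "ax": 0, "ay": 0, "az": 0},
])

```text
t: 13.75
tool_pos: [0.5767, -0.0127, 0.0462]
tool_rot: [-0.301, 0.954, -0.0, -0.0]
wrist_force: [-5.3, -0.8, 16.0]
opening: 0.0005
grip_force: 7.9
```

>>> play_rows([
  {"x": -0.2, "y": 0, "z": 0, "ax": 0, "ay": 0, "az": 0},
  {"x": -0.4, "y": 0, "z": 0, "ax": 0, "ay": 0, "az": 0},
  {"x": -0.6, "y": 0, "z": 0, "ax": 0, "ay": 0, "az": 0},
])

```text
t: 14.0
tool_pos: [0.5816, -0.0092, 0.0462]
tool_rot: [-0.301, 0.954, -0.0, -0.0]
wrist_force: [-6.1, -2.3, 16.8]
opening: -0.0003
grip_force: 8.0
```

```bash
python3 -c "
from h import *
for n in('top','side'):
    g=np.mean([grab_frame(n).astype(float) for _ in range(3)],0).clip(0,255).astype(np.uint8);np.save(n+'q.npy',g)
info()
d=cv2.absdiff(np.load('sideq.npy'),np.load('sidep.npy')).sum(2)
print((d[196:222,226:262]>60).sum())
"
```

```text
xyz cm [0. 0. 0.] rot [-0.  0. -0.] t 14.3 p [ 0.5819 -0.009   0.0462] yaw -145.0 j6 -0.627 F [-5.4 -0.4 14.5] op 0.0001 grip 7.5
407
```

>>> play_rows([
  {"x": 0, "y": 0, "z": -0.4, "ax": 0, "ay": 0, "az": 0},
  {"x": 0.6, "y": 0, "z": -0.4, "ax": 0, "ay": 0, "az": 0},
  {"x": 1.2, "y": 0, "z": -0.4, "ax": 0, "ay": 0, "az": 0},
  {"x": 1.2, "y": 0, "z": -0.2, "ax": 0, "ay": 0, "az": 0},
  {"x": 1.2, "y": 0, "z": 0, "ax": 0, "ay": 0, "az": 0},
])

```text
t: 14.72
tool_pos: [0.5712, -0.0164, 0.0455]
tool_rot: [-0.301, 0.954, -0.0, -0.001]
wrist_force: [-11.7, -2.9, 34.1]
opening: -0.0001
grip_force: 16.8
```

>>> play_rows([
  {"x": -0.2, "y": 0, "z": 0, "ax": 0, "ay": 0, "az": 0},
  {"x": -0.4, "y": 0, "z": 0, "ax": 0, "ay": 0, "az": 0},
  {"x": -0.6, "y": 0, "z": 0, "ax": 0, "ay": 0, "az": 0},
  {"x": -0.8, "y": 0, "z": 0, "ax": 0, "ay": 0, "az": 0},
  {"x": -1.0, "y": 0, "z": 0, "ax": 0, "ay": 0, "az": 0},
  {"x": -1.2, "y": 0, "z": 0, "ax": 0, "ay": 0, "az": 0},
  {"x": -1.4, "y": 0, "z": 0, "ax": 0, "ay": 0, "az": 0},
])

```text
t: 15.3
tool_pos: [0.5831, -0.0083, 0.0461]
tool_rot: [-0.301, 0.954, -0.0, -0.0]
wrist_force: [-8.5, -3.4, 18.6]
opening: -0.0001
grip_force: 9.5
```

>>> play_rows([
  {"x": 0, "y": 0, "z": -0.4, "ax": 0, "ay": 0, "az": 0},
  {"x": 0.7, "y": 0, "z": -0.4, "ax": 0, "ay": 0, "az": 0},
  {"x": 1.4, "y": 0, "z": -0.4, "ax": 0, "ay": 0, "az": 0},
  {"x": 1.4, "y": 0, "z": -0.2, "ax": 0, "ay": 0, "az": 0},
  {"x": 1.4, "y": 0, "z": 0, "ax": 0, "ay": 0, "az": 0},
])

```text
t: 15.72
tool_pos: [0.5708, -0.0165, 0.0453]
tool_rot: [-0.3, 0.954, -0.0, -0.001]
wrist_force: [-12.0, -2.9, 32.9]
opening: 0.0002
grip_force: 17.3
```

>>> play_rows([
  {"x": -0.2, "y": 0, "z": 0, "ax": 0, "ay": 0, "az": 0},
  {"x": -0.4, "y": 0, "z": 0, "ax": 0, "ay": 0, "az": 0},
  {"x": -0.6, "y": 0, "z": 0, "ax": 0, "ay": 0, "az": 0},
  {"x": -0.8, "y": 0, "z": 0, "ax": 0, "ay": 0, "az": 0},
  {"x": -1.0, "y": 0, "z": 0, "ax": 0, "ay": 0, "az": 0},
  {"x": -1.2, "y": 0, "z": 0, "ax": 0, "ay": 0, "az": 0},
  {"x": -1.4, "y": 0, "z": 0, "ax": 0, "ay": 0, "az": 0},
])

```text
t: 16.3
tool_pos: [0.5821, -0.0087, 0.0461]
tool_rot: [-0.3, 0.954, -0.001, -0.001]
wrist_force: [-10.6, -4.6, 23.2]
opening: -0.0001
grip_force: 11.4
```

```bash
python3 -c "
from h import *
for n in('top','side'):
    g=np.mean([grab_frame(n).astype(float) for _ in range(3)],0).clip(0,255).astype(np.uint8);np.save(n+'q.npy',g)
info()
"; python3 wfit4.py q "(226,194,252,228)" 57.5 0.05 .011
```

```text
xyz cm [0. 0. 0.] rot [-0.    -0.002  0.   ] t 16.6 p [ 0.5824 -0.0086  0.0461] yaw -145.0 j6 -0.625 F [-8.3 -2.7 22.4] op -0.0001 grip 10.8
0.03 484.0 [0.584  0.0236] 110.5 off u,v 7.8 18.7 worm [ 0.5907 -0.0126]
0.032 1016.1 [ 0.5739 -0.0517] 149.2 off u,v -36.6 62.9 worm [ 0.6018 -0.0758]
0.034 820.8 [ 0.569  -0.0158] 130.4 off u,v -19.3 41.3 worm [ 0.5877 -0.0476]
0.036 472.3 [0.5817 0.0228] 111.6 off u,v 7.2 20.8 worm [ 0.5892 -0.0134]
0.038 1256.3 [ 0.6155 -0.0359] 92.6 off u,v -43.6 -29.7 worm [ 0.6108 -0.0725]
0.04 1264.8 [ 0.6147 -0.0365] 94.9 off u,v -45.5 -27.4 worm [ 0.6114 -0.0732]
```

>>> play_rows([
  {"x": 0, "y": 0, "z": -0.4, "ax": 0, "ay": 0, "az": 0},
  {"x": 0.7, "y": 0, "z": -0.4, "ax": 0, "ay": 0, "az": 0},
  {"x": 1.4, "y": 0, "z": -0.4, "ax": 0, "ay": 0, "az": 0},
  {"x": 1.4, "y": 0, "z": -0.25, "ax": 0, "ay": 0, "az": 0},
  {"x": 1.4, "y": 0, "z": -0.15, "ax": 0, "ay": 0, "az": 0},
  {"x": 1.4, "y": 0, "z": -0.1, "ax": 0, "ay": 0, "az": 0},
])

```text
t: 17.1
tool_pos: [0.5709, -0.0164, 0.046]
tool_rot: [-0.301, 0.954, -0.0, -0.001]
wrist_force: [-7.6, -3.3, 15.3]
opening: 0.0003
grip_force: 7.8
```

>>> play_rows([
  {"x": -0.2, "y": 0, "z": 0, "ax": 0, "ay": 0, "az": 0},
  {"x": -0.4, "y": 0, "z": 0, "ax": 0, "ay": 0, "az": 0},
  {"x": -0.6, "y": 0, "z": 0, "ax": 0, "ay": 0, "az": 0},
  {"x": -0.8, "y": 0, "z": 0.02, "ax": 0, "ay": 0, "az": 0},
  {"x": -1.0, "y": 0, "z": 0.04, "ax": 0, "ay": 0, "az": 0},
  {"x": -1.2, "y": 0, "z": 0.05, "ax": 0, "ay": 0, "az": 0},
  {"x": -1.4, "y": 0, "z": 0.05, "ax": 0, "ay": 0, "az": 0},
])

```text
t: 17.68
tool_pos: [0.5823, -0.0079, 0.0464]
tool_rot: [-0.301, 0.954, 0.0, -0.001]
wrist_force: [-9.2, 0.8, 20.8]
opening: -0.0002
grip_force: 10.2
```

>>> play_rows([
  {"x": 0, "y": 0, "z": -1, "ax": 0, "ay": 0, "az": 0},
  {"x": 1, "y": 0, "z": -2.5, "ax": 0, "ay": 0, "az": 0},
  {"x": 3, "y": 0, "z": -4, "ax": 0, "ay": 0, "az": 0},
  {"x": 5, "y": 0, "z": -5, "ax": 0, "ay": 0, "az": 0},
  {"x": 6, "y": 0, "z": -5, "ax": 0, "ay": 0, "az": 0},
])

```text
t: 18.1
tool_pos: [0.534, -0.043, 0.0971]
tool_rot: [-0.301, 0.954, -0.0, 0.001]
wrist_force: [-0.7, 0.5, -0.2]
opening: 0.0001
grip_force: 0.0
```

```bash
python3 -c "
from h import *
for n in('top','side'):
    g=np.mean([grab_frame(n).astype(float) for _ in range(4)],0).clip(0,255).astype(np.uint8);np.save(n+'r.npy',g)
info()
"; python3 wfit4.py r "(226,194,270,230)" 57.5 0.05 .011
```

```text
xyz cm [0. 0. 0.] rot [ 0.001 -0.    -0.   ] t 18.5 p [ 0.5349 -0.0418  0.0948] yaw -145.0 j6 -0.69 F [ 0.4  0.  -0.2] op 0.0 grip 0.0
0.03 970.1 [0.6067 0.0184] 54.4 off u,v 5.3 0.4 worm [ 0.5803 -0.0074]
0.032 963.3 [0.6065 0.019 ] 55.6 off u,v 5.5 0.9 worm [ 0.5807 -0.0073]
0.034 964.4 [0.6061 0.0189] 55.6 off u,v 5.1 1.1 worm [ 0.5803 -0.0074]
0.036 972.4 [0.6059 0.0196] 55.5 off u,v 5.4 1.8 worm [ 0.5801 -0.0067]
0.038 986.6 [0.6052 0.0199] 56.9 off u,v 5.0 2.2 worm [ 0.5801 -0.0071]
0.04 1011.0 [0.6053 0.0196] 56.9 off u,v 4.9 2.0 worm [ 0.5801 -0.0073]
```

```bash
python3 -c "
from h import *
delta(.576,-.0177,.0515,215,[0,-.045,0])"
```

```text
xyz cm [-4.75 -0.39  4.33] rot [ 0.001 -0.045  0.001] t 18.5 p [ 0.5349 -0.0418  0.0948] yaw -145.0 j6 -0.69 F [ 0.4  0.  -0.2] op 0.0 grip 0.0
```

>>> play_rows([
  {"x": -1.5, "y": -0.2, "z": 0.5, "ax": 0, "ay": -0.02, "az": 0},
  {"x": -3, "y": -0.3, "z": 1, "ax": 0, "ay": -0.045, "az": 0},
  {"x": -4.4, "y": -0.39, "z": 2, "ax": 0, "ay": -0.045, "az": 0},
  {"x": -4.75, "y": -0.39, "z": 3, "ax": 0, "ay": -0.045, "az": 0},
  {"x": -4.75, "y": -0.39, "z": 4, "ax": 0, "ay": -0.045, "az": 0},
  {"x": -4.75, "y": -0.39, "z": 4.33, "ax": 0, "ay": -0.045, "az": 0},
  {"x": -4.75, "y": -0.39, "z": 4.33, "ax": 0, "ay": -0.045, "az": 0},
])

```text
t: 19.08
tool_pos: [0.5742, -0.0181, 0.0506]
tool_rot: [-0.301, 0.953, 0.007, 0.02]
wrist_force: [-0.3, -0.5, -0.3]
opening: 0.0
grip_force: 0.0
```

>>> play_rows([
  {"x": 0, "y": 0, "z": 0.2, "ax": 0, "ay": 0, "az": 0},
  {"x": 0, "y": 0, "z": 0.35, "ax": 0, "ay": 0, "az": 0},
  {"x": 0, "y": 0, "z": 0.4, "ax": 0, "ay": 0, "az": 0},
  {"x": 0, "y": 0, "z": 0.4, "ax": 0, "ay": 0, "az": 0},
])

```text
t: 19.42
tool_pos: [0.5758, -0.0182, 0.0485]
tool_rot: [-0.301, 0.953, 0.007, 0.022]
wrist_force: [-0.1, -0.2, 1.1]
opening: -0.0004
grip_force: 0.0
```

>>> play_rows([
  {"x": 0, "y": 0, "z": 0.06, "ax": 0, "ay": 0, "az": 0},
  {"x": 0, "y": 0, "z": 0.06, "ax": 0, "ay": 0, "az": 0},
])

```text
t: 19.58
tool_pos: [0.5759, -0.0181, 0.0478]
tool_rot: [-0.301, 0.953, 0.007, 0.022]
wrist_force: [0.7, 0.0, -0.5]
opening: 0.0003
grip_force: 0.0
```

>>> play_rows([
  {"x": 0, "y": 0, "z": 0.08, "ax": 0, "ay": 0, "az": 0},
  {"x": 0, "y": 0, "z": 0.08, "ax": 0, "ay": 0, "az": 0},
])

```text
t: 19.75
tool_pos: [0.576, -0.018, 0.047]
tool_rot: [-0.301, 0.953, 0.007, 0.022]
wrist_force: [0.1, 0.7, 2.8]
opening: 0.0003
grip_force: 1.1
```

>>> play_rows([
  {"x": 0, "y": 0, "z": 0.08, "ax": 0, "ay": 0, "az": 0},
  {"x": 0, "y": 0, "z": 0.08, "ax": 0, "ay": 0, "az": 0},
])

```text
t: 19.92
tool_pos: [0.5761, -0.0181, 0.0468]
tool_rot: [-0.301, 0.953, 0.007, 0.022]
wrist_force: [-1.8, -0.6, 8.4]
opening: 0.0002
grip_force: 4.4
```

>>> play_rows([
  {"x": 0, "y": 0, "z": 0.06, "ax": 0, "ay": 0, "az": 0},
  {"x": 0, "y": 0, "z": 0.06, "ax": 0, "ay": 0, "az": 0},
])

```text
t: 20.08
tool_pos: [0.5762, -0.018, 0.0466]
tool_rot: [-0.301, 0.953, 0.007, 0.022]
wrist_force: [-4.0, -1.0, 13.0]
opening: 0.0001
grip_force: 6.7
```

Contact with 13 N of press. I stroke along u with the tool parallel to the head.

>>> play_rows([
  {"x": -0.2, "y": 0, "z": 0, "ax": 0, "ay": 0, "az": 0},
  {"x": -0.4, "y": 0, "z": 0, "ax": 0, "ay": 0, "az": 0},
  {"x": -0.6, "y": 0, "z": 0, "ax": 0, "ay": 0, "az": 0},
])

```text
t: 20.33
tool_pos: [0.5801, -0.0153, 0.0468]
tool_rot: [-0.3, 0.954, 0.006, 0.021]
wrist_force: [-8.1, -5.1, 16.4]
opening: -0.0001
grip_force: 8.3
```

>>> play_rows([
  {"x": -0.2, "y": 0, "z": 0, "ax": 0, "ay": 0, "az": 0},
  {"x": -0.4, "y": 0, "z": 0, "ax": 0, "ay": 0, "az": 0},
  {"x": -0.6, "y": 0, "z": 0, "ax": 0, "ay": 0, "az": 0},
])

```text
t: 20.58
tool_pos: [0.5843, -0.0124, 0.0469]
tool_rot: [-0.3, 0.954, 0.006, 0.02]
wrist_force: [-10.2, -8.0, 17.8]
opening: 0.0001
grip_force: 9.3
```

```bash
python3 -c "
from h import *
info();print(read_state()['ft_torque'])"
```

```text
xyz cm [0. 0. 0.] rot [-0.001  0.042 -0.   ] t 20.58 p [ 0.5843 -0.0124  0.0469] yaw -145.0 j6 -0.643 F [-10.2  -8.   17.8] op 0.0001 grip 9.3
[-1.60961308  2.31714155 -0.03666008]
```

>>> play_rows([
  {"x": 0, "y": 0, "z": -1, "ax": 0, "ay": 0, "az": 0},
  {"x": 1, "y": 0, "z": -2.5, "ax": 0, "ay": 0, "az": 0},
  {"x": 3, "y": 0, "z": -4, "ax": 0, "ay": 0, "az": 0},
  {"x": 5, "y": 0, "z": -5, "ax": 0, "ay": 0, "az": 0},
  {"x": 6, "y": 0, "z": -5, "ax": 0, "ay": 0, "az": 0},
])

```text
t: 21.0
tool_pos: [0.5342, -0.0476, 0.095]
tool_rot: [-0.301, 0.953, 0.006, 0.022]
wrist_force: [0.2, 0.0, -0.3]
opening: -0.0001
grip_force: 0.0
```

```bash
python3 -c "
from h import *
for n in('top','side'):
    g=np.mean([grab_frame(n).astype(float) for _ in range(4)],0).clip(0,255).astype(np.uint8);np.save(n+'s.npy',g)
info()
I=[]
for f in 'prs': I.append(cv2.resize(np.load(f'side{f}.npy')[192:232,226:270],(264,300),interpolation=cv2.INTER_CUBIC))
cv2.imwrite('pics/jaw.png',np.hstack(I))
"; python3 wfit4.py s "(226,194,270,230)" 57.5 0.05 .011
```

```text
xyz cm [0. 0. 0.] rot [0.001 0.045 0.   ] t 21.4 p [ 0.5352 -0.0463  0.0926] yaw -144.9 j6 -0.713 F [0.4 0.1 0.3] op -0.0004 grip 0.0
0.03 944.0 [0.6054 0.0174] 56.1 off u,v 3.7 0.1 worm [ 0.5799 -0.0092]
0.032 938.1 [0.6048 0.0174] 56.6 off u,v 3.2 0.5 worm [ 0.5794 -0.0095]
0.034 938.9 [0.6046 0.0185] 57.4 off u,v 3.7 1.5 worm [ 0.5797 -0.0086]
0.036 948.0 [0.605  0.0191] 57.5 off u,v 4.4 1.7 worm [ 0.5801 -0.0081]
0.038 965.4 [0.6045 0.0195] 58.0 off u,v 4.2 2.3 worm [ 0.5799 -0.0079]
0.04 988.5 [0.6036 0.0196] 59.3 off u,v 3.6 2.8 worm [ 0.5795 -0.0084]
```

View pics/jaw.png

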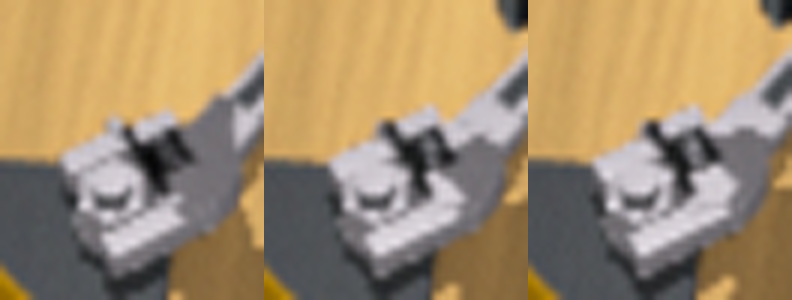

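The jaw now lies against the nut. It didn't move between the last two frames, and the drag has risen from 5–6 N to 13 N. I make one more stroke to confirm it is tight.

>>> play_rows([
  {"x": -1.5, "y": 0, "z": 0.5, "ax": 0, "ay": 0, "az": 0},
  {"x": -3, "y": 0, "z": 1.5, "ax": 0, "ay": 0, "az": 0},
  {"x": -4.5, "y": 0, "z": 2.8, "ax": 0, "ay": 0, "az": 0},
  {"x": -4.8, "y": 0, "z": 4, "ax": 0, "ay": 0, "az": 0},
  {"x": -4.8, "y": 0, "z": 4.6, "ax": 0, "ay": 0, "az": 0},
  {"x": -4.8, "y": 0, "z": 4.8, "ax": 0, "ay": 0, "az": 0},
  {"x": -4.8, "y": 0, "z": 4.95, "ax": 0, "ay": 0, "az": 0},
  {"x": -4.8, "y": 0, "z": 5.0, "ax": 0, "ay": 0, "az": 0},
])

```text
t: 22.07
tool_pos: [0.5759, -0.0174, 0.0465]
tool_rot: [-0.301, 0.953, 0.007, 0.022]
wrist_force: [-4.5, 3.6, 18.5]
opening: -0.0001
grip_force: 9.2
```

>>> play_rows([
  {"x": -0.2, "y": 0, "z": 0, "ax": 0, "ay": 0, "az": 0},
  {"x": -0.4, "y": 0, "z": 0, "ax": 0, "ay": 0, "az": 0},
])

```text
t: 22.23
tool_pos: [0.5773, -0.0163, 0.0466]
tool_rot: [-0.301, 0.954, 0.007, 0.02]
wrist_force: [-11.6, -2.9, 20.1]
opening: -0.0001
grip_force: 10.1
```

>>> play_rows([
  {"x": -0.2, "y": 0, "z": 0, "ax": 0, "ay": 0, "az": 0},
  {"x": -0.4, "y": 0, "z": 0, "ax": 0, "ay": 0, "az": 0},
])

```text
t: 22.4
tool_pos: [0.5799, -0.0144, 0.0467]
tool_rot: [-0.3, 0.954, 0.006, 0.02]
wrist_force: [-12.6, -6.1, 21.4]
opening: -0.0001
grip_force: 10.8
```

>>> play_rows([
  {"x": -0.2, "y": 0, "z": 0, "ax": 0, "ay": 0, "az": 0},
  {"x": -0.4, "y": 0, "z": 0, "ax": 0, "ay": 0, "az": 0},
])

```text
t: 22.57
tool_pos: [0.5826, -0.0126, 0.0468]
tool_rot: [-0.3, 0.954, 0.006, 0.019]
wrist_force: [-15.4, -7.1, 22.8]
opening: -0.0001
grip_force: 11.6
```

>>> play_rows([
  {"x": 0, "y": 0, "z": -1, "ax": 0, "ay": 0, "az": 0},
  {"x": 1, "y": 0, "z": -2.5, "ax": 0, "ay": 0, "az": 0},
  {"x": 3, "y": 0, "z": -4, "ax": 0, "ay": 0, "az": 0},
  {"x": 5, "y": 0, "z": -5, "ax": 0, "ay": 0, "az": 0},
  {"x": 6, "y": 0, "z": -5, "ax": 0, "ay": 0, "az": 0},
])

```text
t: 22.98
tool_pos: [0.5337, -0.0478, 0.0948]
tool_rot: [-0.301, 0.953, 0.006, 0.022]
wrist_force: [1.9, -0.1, -0.1]
opening: -0.0
grip_force: 0.0
```

```bash
python3 -c "
from h import *
for n in('top','side'):
    g=np.mean([grab_frame(n).astype(float) for _ in range(4)],0).clip(0,255).astype(np.uint8);np.save(n+'t.npy',g)
info()
"; python3 wfit4.py t "(226,194,270,230)" 57.5 0.05 .011
```

```text
xyz cm [0. 0. 0.] rot [0.001 0.045 0.   ] t 23.38 p [ 0.5352 -0.0463  0.0926] yaw -144.9 j6 -0.713 F [ 0.1 -0.5 -0.1] op 0.0002 grip 0.0
0.03 940.9 [0.6054 0.0174] 56.1 off u,v 3.7 0.1 worm [ 0.5799 -0.0092]
0.032 934.8 [0.6052 0.0179] 56.4 off u,v 3.9 0.7 worm [ 0.5798 -0.0088]
0.034 935.6 [0.6046 0.0185] 57.4 off u,v 3.7 1.5 worm [ 0.5797 -0.0086]
0.036 947.3 [0.6049 0.0187] 57.8 off u,v 4.0 1.4 worm [ 0.5801 -0.0087]
0.038 962.1 [0.6045 0.0195] 58.0 off u,v 4.2 2.3 worm [ 0.5799 -0.0079]
0.04 984.9 [0.6046 0.0196] 58.3 off u,v 4.3 2.3 worm [ 0.58   -0.0079]
```

The drag stays at about 17 N against 22 N of press and the jaw does not move, so it is tight. Now I grip the handle again.

```bash
python3 -c "
from h import *
delta(.539,-.055,.028,237.5,[0,-.045,0])"
```

```text
xyz cm [ 0.47 -0.93  6.44] rot [-0.017 -0.    -0.391] t 23.38 p [ 0.5352 -0.0463  0.0926] yaw -144.9 j6 -0.713 F [ 0.1 -0.5 -0.1] op 0.0002 grip 0.0
```

>>> play_rows([
  {"x": 0.2, "y": -0.3, "z": 0, "ax": 0, "ay": 0, "az": -0.11},
  {"x": 0.4, "y": -0.6, "z": 0, "ax": 0, "ay": 0, "az": -0.22},
  {"x": 0.47, "y": -0.93, "z": 0.5, "ax": -0.01, "ay": 0, "az": -0.33},
  {"x": 0.47, "y": -0.93, "z": 1.5, "ax": -0.017, "ay": 0, "az": -0.39},
  {"x": 0.47, "y": -0.93, "z": 3, "ax": -0.017, "ay": 0, "az": -0.39},
  {"x": 0.47, "y": -0.93, "z": 4.5, "ax": -0.017, "ay": 0, "az": -0.39},
  {"x": 0.47, "y": -0.93, "z": 5.8, "ax": -0.017, "ay": 0, "az": -0.39},
  {"x": 0.47, "y": -0.93, "z": 6.4, "ax": -0.017, "ay": 0, "az": -0.39},
], gripper=55)

```text
t: 24.05
tool_pos: [0.5381, -0.055, 0.0271]
tool_rot: [-0.48, 0.877, 0.011, 0.019]
wrist_force: [-0.5, -0.1, -0.8]
opening: 0.0471
grip_force: 0.0
```

>>> play_rows([
  {"x": 0, "y": 0, "z": 0, "ax": 0, "ay": 0, "az": 0},
  {"x": 0, "y": 0, "z": 0, "ax": 0, "ay": 0, "az": 0},
  {"x": 0, "y": 0, "z": 0, "ax": 0, "ay": 0, "az": 0},
  {"x": 0, "y": 0, "z": 0, "ax": 0, "ay": 0, "az": 0},
  {"x": 0, "y": 0, "z": 0, "ax": 0, "ay": 0, "az": 0},
], gripper=0, squeeze=50)

```text
t: 24.47
tool_pos: [0.5385, -0.0551, 0.0294]
tool_rot: [-0.48, 0.877, 0.011, 0.02]
wrist_force: [-1.9, 2.0, -3.3]
opening: 0.0225
grip_force: 50.8
```

```bash
cat > arc.py <<'E'
from h import *
import sys
info();s,p,r,y=pose();print("torque",np.round(s["ft_torque"],2),"joints",np.round(s["joint_pos"],2))
tot=float(sys.argv[1]);n=int(sys.argv[2]);c=np.array([.603,.0155,0])
for i in range(1,n+1):
    w=R.from_euler("z",-tot*i/n);q=c+w.apply(p-c);d=r.inv().apply(q-p)*100;rv=(r.inv()*w*r).as_rotvec()
    print(dict(zip(("x","y","z","ax","ay","az"),np.r_[d.round(2),rv.round(3)].tolist())))
E
python3 arc.py 0.5 8
```

```text
xyz cm [0. 0. 0.] rot [-0.     0.045 -0.   ] t 24.47 p [ 0.5385 -0.0551  0.0294] yaw -122.6 j6 -1.125 F [-1.9  2.  -3.3] op 0.0225 grip 50.8
torque [0.37 0.38 0.27] joints [-0.12  0.43 -0.36  0.76  0.04 -1.13]
{'x': -0.12, 'y': 0.59, 'z': 0.01, 'ax': 0.003, 'ay': 0.0, 'az': 0.062}
{'x': -0.28, 'y': 1.16, 'z': 0.01, 'ax': 0.006, 'ay': 0.0, 'az': 0.125}
{'x': -0.47, 'y': 1.73, 'z': 0.02, 'ax': 0.009, 'ay': 0.0, 'az': 0.187}
{'x': -0.7, 'y': 2.28, 'z': 0.03, 'ax': 0.011, 'ay': 0.0, 'az': 0.25}
{'x': -0.96, 'y': 2.82, 'z': 0.04, 'ax': 0.014, 'ay': 0.0, 'az': 0.312}
{'x': -1.25, 'y': 3.34, 'z': 0.06, 'ax': 0.017, 'ay': 0.0, 'az': 0.375}
{'x': -1.58, 'y': 3.84, 'z': 0.07, 'ax': 0.02, 'ay': 0.0, 'az': 0.437}
{'x': -1.93, 'y': 4.32, 'z': 0.09, 'ax': 0.023, 'ay': 0.0, 'az': 0.499}
```

>>> play_rows([
  {"x": -0.12, "y": 0.59, "z": 0.01, "ax": 0.003, "ay": 0, "az": 0.062},
  {"x": -0.28, "y": 1.16, "z": 0.01, "ax": 0.006, "ay": 0, "az": 0.125},
  {"x": -0.47, "y": 1.73, "z": 0.02, "ax": 0.009, "ay": 0, "az": 0.187},
  {"x": -0.7, "y": 2.28, "z": 0.03, "ax": 0.011, "ay": 0, "az": 0.25},
  {"x": -0.96, "y": 2.82, "z": 0.04, "ax": 0.014, "ay": 0, "az": 0.312},
  {"x": -1.25, "y": 3.34, "z": 0.06, "ax": 0.017, "ay": 0, "az": 0.375},
  {"x": -1.58, "y": 3.84, "z": 0.07, "ax": 0.02, "ay": 0, "az": 0.437},
  {"x": -1.93, "y": 4.32, "z": 0.09, "ax": 0.023, "ay": 0, "az": 0.5},
])

```text
t: 25.13
tool_pos: [0.5124, -0.0161, 0.0293]
tool_rot: [-0.246, 0.969, 0.005, 0.022]
wrist_force: [-0.6, -1.7, -2.9]
opening: 0.0222
grip_force: 50.9
```

```bash
python3 arc.py 0.56 8
```

```text
xyz cm [0. 0. 0.] rot [-0.002  0.045 -0.   ] t 25.13 p [ 0.5124 -0.0161  0.0293] yaw -151.5 j6 -0.541 F [-0.6 -1.7 -2.9] op 0.0222 grip 50.9
torque [-0.4   0.34  0.39] joints [-0.04  0.38 -0.45  0.7   0.02 -0.54]
{'x': -0.13, 'y': 0.66, 'z': 0.0, 'ax': 0.003, 'ay': 0.0, 'az': 0.07}
{'x': -0.31, 'y': 1.31, 'z': 0.01, 'ax': 0.006, 'ay': 0.0, 'az': 0.14}
{'x': -0.53, 'y': 1.94, 'z': 0.02, 'ax': 0.009, 'ay': 0.0, 'az': 0.21}
{'x': -0.8, 'y': 2.56, 'z': 0.03, 'ax': 0.013, 'ay': 0.001, 'az': 0.28}
{'x': -1.1, 'y': 3.15, 'z': 0.04, 'ax': 0.016, 'ay': 0.001, 'az': 0.35}
{'x': -1.45, 'y': 3.73, 'z': 0.06, 'ax': 0.019, 'ay': 0.001, 'az': 0.42}
{'x': -1.84, 'y': 4.28, 'z': 0.07, 'ax': 0.022, 'ay': 0.001, 'az': 0.49}
{'x': -2.27, 'y': 4.8, 'z': 0.09, 'ax': 0.025, 'ay': 0.001, 'az': 0.559}
```

>>> play_rows([
  {"x": -0.13, "y": 0.66, "z": 0, "ax": 0.003, "ay": 0, "az": 0.07},
  {"x": -0.31, "y": 1.31, "z": 0.01, "ax": 0.006, "ay": 0, "az": 0.14},
  {"x": -0.53, "y": 1.94, "z": 0.02, "ax": 0.009, "ay": 0, "az": 0.21},
  {"x": -0.8, "y": 2.56, "z": 0.03, "ax": 0.013, "ay": 0, "az": 0.28},
  {"x": -1.1, "y": 3.15, "z": 0.04, "ax": 0.016, "ay": 0, "az": 0.35},
  {"x": -1.45, "y": 3.73, "z": 0.06, "ax": 0.019, "ay": 0, "az": 0.42},
  {"x": -1.84, "y": 4.28, "z": 0.07, "ax": 0.022, "ay": 0, "az": 0.49},
  {"x": -2.27, "y": 4.8, "z": 0.09, "ax": 0.025, "ay": 0, "az": 0.56},
])

```text
t: 25.8
tool_pos: [0.5095, 0.0367, 0.0294]
tool_rot: [0.032, 0.999, -0.002, 0.023]
wrist_force: [0.1, -4.3, -3.9]
opening: 0.0224
grip_force: 50.8
```

>>> play_rows([
  {"x": 0, "y": 0, "z": 0, "ax": 0, "ay": 0, "az": 0},
  {"x": 0, "y": 0, "z": 0, "ax": 0, "ay": 0, "az": 0},
  {"x": 0, "y": 0, "z": 0, "ax": 0, "ay": 0, "az": 0},
])

```text
t: 26.05
tool_pos: [0.5096, 0.0369, 0.0293]
tool_rot: [0.029, 0.999, -0.001, 0.023]
wrist_force: [-1.1, -0.6, -3.7]
opening: 0.0223
grip_force: 50.9
```

```bash
python3 arc.py 0.1 1; python3 -c "
from h import *
for n in('top','side'):
    g=np.mean([grab_frame(n).astype(float) for _ in range(4)],0).clip(0,255).astype(np.uint8);np.save(n+'v.npy',g)"
python3 wfit4.py v "(226,200,256,234)" -2.5 0.05 .011
python3 - <<'E'
exec(open('nutfit.py').read().split("for n,box")[0])
E
```

```text
xyz cm [0. 0. 0.] rot [-0.     0.046 -0.   ] t 26.05 p [0.5096 0.0369 0.0293] yaw 176.7 j6 0.133 F [-1.1 -0.6 -3.7] op 0.0223 grip 50.9
torque [-0.08  0.21 -0.31] joints [ 0.08  0.37 -0.46  0.69 -0.01  0.13]
{'x': -0.21, 'y': 0.93, 'z': 0.01, 'ax': 0.005, 'ay': 0.0, 'az': 0.1}
0.03 394.9 [0.6026 0.0163] 1.7 off u,v -0.2 1.1 worm [0.5661 0.0216]
0.032 394.2 [0.6028 0.0164] 1.5 off u,v -0.0 1.2 worm [0.5664 0.0218]
0.034 403.9 [0.6035 0.0165] 1.8 off u,v 0.5 1.6 worm [0.567  0.0217]
0.036 427.3 [0.6035 0.0163] 2.7 off u,v 0.6 1.4 worm [0.5669 0.0209]
0.038 466.8 [0.6034 0.0167] 4.3 off u,v 0.5 1.8 worm [0.5667 0.0203]
0.04 503.3 [0.6044 0.0158] 5.2 off u,v 1.7 1.2 worm [0.5676 0.0189]
```

>>> play_rows([
  {"x": 0, "y": 0, "z": 0, "ax": 0, "ay": 0, "az": 0},
  {"x": 0, "y": 0, "z": 0, "ax": 0, "ay": 0, "az": 0},
  {"x": 0, "y": 0, "z": 0, "ax": 0, "ay": 0, "az": 0},
  {"x": 0, "y": 0, "z": 0, "ax": 0, "ay": 0, "az": 0},
  {"x": 0, "y": 0, "z": -1, "ax": 0, "ay": 0, "az": 0},
  {"x": 0, "y": 0, "z": -2.5, "ax": 0, "ay": 0, "az": 0},
  {"x": 0, "y": 0, "z": -4, "ax": 0, "ay": 0, "az": 0},
  {"x": 0, "y": 0, "z": -5, "ax": 0, "ay": 0, "az": 0},
], gripper=55)

```text
t: 27.12
tool_pos: [0.5076, 0.0374, 0.0803]
tool_rot: [0.03, 0.999, -0.001, 0.023]
wrist_force: [-0.3, 0.3, 0.5]
opening: 0.0466
grip_force: 0.0
```

>>> play_rows([
  {"x": 1, "y": 0, "z": 0, "ax": 0, "ay": 0, "az": 0.1},
  {"x": 1, "y": 0, "z": 0, "ax": 0, "ay": 0, "az": 0.2},
  {"x": 1, "y": 0, "z": 0, "ax": 0, "ay": 0, "az": 0.3},
  {"x": 1, "y": 0, "z": 0, "ax": 0, "ay": 0, "az": 0.32},
], gripper=0)

```text
t: 27.45
tool_pos: [0.4973, 0.038, 0.0788]
tool_rot: [0.191, 0.981, 0.003, 0.023]
wrist_force: [0.9, -0.3, 0.1]
opening: -0.0001
grip_force: 0.0
```

```bash
python3 -c "
from h import *
for n in('top','side'):
    g=np.mean([grab_frame(n).astype(float) for _ in range(4)],0).clip(0,255).astype(np.uint8);np.save(n+'w.npy',g)
delta(.5698,.016,.0515,158,[0,-.045,0])"
python3 wfit4.py w "(226,200,270,240)" -2 0.05 .011; sed -i 's/"avg.npy"/(__import__("sys").argv[1] if len(__import__("sys").argv)>1 else "avg")+".npy"/' nutfit.py
```

```text
xyz cm [-7.42  0.61  3.04] rot [ 0.014 -0.002  0.005] t 27.85 p [0.4973 0.0379 0.0785] yaw 158.3 j6 0.458 F [-0.6  0.5 -0.4] op -0.0001 grip 0.0
0.03 1049.5 [0.6038 0.0154] -2.7 off u,v 1.2 0.7 worm [0.5678 0.0235]
0.032 1044.9 [0.6036 0.0157] -3.1 off u,v 0.9 0.9 worm [0.5677 0.024 ]
0.034 1049.2 [0.6041 0.016 ] -2.2 off u,v 1.2 1.4 worm [0.568  0.0237]
0.036 1065.6 [0.6041 0.0159] -2.2 off u,v 1.3 1.4 worm [0.5681 0.0237]
0.038 1092.4 [0.6042 0.0161] -1.0 off u,v 1.3 1.5 worm [0.568  0.0231]
0.04 1123.3 [0.604 0.016] -1.0 off u,v 1.1 1.3 worm [0.5678 0.023 ]
```

>>> play_rows([
  {"x": -2, "y": 0.2, "z": 0, "ax": 0.014, "ay": 0, "az": 0},
  {"x": -4, "y": 0.4, "z": 0, "ax": 0.014, "ay": 0, "az": 0},
  {"x": -6, "y": 0.7, "z": 0.5, "ax": 0.014, "ay": 0, "az": 0},
  {"x": -7.4, "y": 0.8, "z": 1.5, "ax": 0.014, "ay": 0, "az": 0},
  {"x": -7.4, "y": 0.8, "z": 2.5, "ax": 0.014, "ay": 0, "az": 0},
  {"x": -7.4, "y": 0.8, "z": 3.2, "ax": 0.014, "ay": 0, "az": 0},
  {"x": -7.4, "y": 0.8, "z": 3.4, "ax": 0.014, "ay": 0, "az": 0},
  {"x": -7.4, "y": 0.8, "z": 3.4, "ax": 0.014, "ay": 0, "az": 0},
])

```text
t: 28.52
tool_pos: [0.5692, 0.018, 0.0476]
tool_rot: [0.188, 0.982, -0.004, 0.021]
wrist_force: [-0.2, -0.1, 0.6]
opening: 0.0001
grip_force: 0.0
```

>>> play_rows([
  {"x": 0, "y": 0, "z": 0.1, "ax": 0, "ay": 0, "az": 0},
  {"x": 0, "y": 0, "z": 0.1, "ax": 0, "ay": 0, "az": 0},
])

```text
t: 28.68
tool_pos: [0.5693, 0.018, 0.0473]
tool_rot: [0.188, 0.982, -0.004, 0.021]
wrist_force: [-1.9, -0.9, 5.9]
opening: 0.0004
grip_force: 3.2
```

>>> play_rows([
  {"x": 0, "y": 0, "z": 0.06, "ax": 0, "ay": 0, "az": 0},
  {"x": 0, "y": 0, "z": 0.06, "ax": 0, "ay": 0, "az": 0},
])

```text
t: 28.85
tool_pos: [0.5693, 0.018, 0.0472]
tool_rot: [0.188, 0.982, -0.004, 0.021]
wrist_force: [-4.0, -0.1, 10.3]
opening: -0.0
grip_force: 5.6
```

>>> play_rows([
  {"x": 0, "y": 0, "z": 0.1, "ax": 0, "ay": 0, "az": 0},
  {"x": 0.2, "y": 0, "z": 0.1, "ax": 0, "ay": 0, "az": 0},
  {"x": 0.4, "y": 0, "z": 0.1, "ax": 0, "ay": 0, "az": 0},
])

```text
t: 29.1
tool_pos: [0.5675, 0.0189, 0.047]
tool_rot: [0.189, 0.982, -0.004, 0.023]
wrist_force: [1.7, -3.5, 14.9]
opening: -0.0001
grip_force: 6.8
```

>>> play_rows([
  {"x": 0.2, "y": 0, "z": 0, "ax": 0, "ay": 0, "az": 0},
  {"x": 0.4, "y": 0, "z": 0, "ax": 0, "ay": 0, "az": 0},
  {"x": 0.6, "y": 0, "z": 0, "ax": 0, "ay": 0, "az": 0},
  {"x": 0.8, "y": 0, "z": 0, "ax": 0, "ay": 0, "az": 0},
])

```text
t: 29.43
tool_pos: [0.5613, 0.022, 0.0468]
tool_rot: [0.189, 0.982, -0.004, 0.024]
wrist_force: [4.1, -2.5, 10.4]
opening: 0.0002
grip_force: 5.0
```

>>> play_rows([
  {"x": 0, "y": 0, "z": -0.4, "ax": 0, "ay": 0, "az": 0},
  {"x": -0.6, "y": 0, "z": -0.4, "ax": 0, "ay": 0, "az": 0},
  {"x": -1.2, "y": 0, "z": -0.4, "ax": 0, "ay": 0, "az": 0},
  {"x": -1.2, "y": 0, "z": -0.2, "ax": 0, "ay": 0, "az": 0},
  {"x": -1.2, "y": 0, "z": -0.05, "ax": 0, "ay": 0, "az": 0},
])

```text
t: 29.85
tool_pos: [0.572, 0.0175, 0.0466]
tool_rot: [0.189, 0.982, -0.004, 0.023]
wrist_force: [-2.0, -1.8, 26.2]
opening: 0.0
grip_force: 12.6
```

>>> play_rows([
  {"x": 0.2, "y": 0, "z": 0, "ax": 0, "ay": 0, "az": 0},
  {"x": 0.4, "y": 0, "z": 0, "ax": 0, "ay": 0, "az": 0},
  {"x": 0.6, "y": 0, "z": 0, "ax": 0, "ay": 0, "az": 0},
  {"x": 0.8, "y": 0, "z": 0, "ax": 0, "ay": 0, "az": 0},
  {"x": 1.0, "y": 0, "z": 0, "ax": 0, "ay": 0, "az": 0},
  {"x": 1.2, "y": 0, "z": 0, "ax": 0, "ay": 0, "az": 0},
])

```text
t: 30.35
tool_pos: [0.5624, 0.022, 0.0468]
tool_rot: [0.189, 0.982, -0.004, 0.024]
wrist_force: [5.6, -1.8, 8.6]
opening: -0.0004
grip_force: 5.0
```

>>> play_rows([
  {"x": 0, "y": 0, "z": -0.4, "ax": 0, "ay": 0, "az": 0},
  {"x": -0.6, "y": 0, "z": -0.4, "ax": 0, "ay": 0, "az": 0},
  {"x": -1.2, "y": 0, "z": -0.4, "ax": 0, "ay": 0, "az": 0},
  {"x": -1.2, "y": 0, "z": -0.2, "ax": 0, "ay": 0, "az": 0},
  {"x": -1.2, "y": 0, "z": -0.02, "ax": 0, "ay": 0, "az": 0},
])

```text
t: 30.77
tool_pos: [0.572, 0.0174, 0.0465]
tool_rot: [0.189, 0.982, -0.004, 0.022]
wrist_force: [-2.1, -2.0, 24.7]
opening: 0.0001
grip_force: 12.1
```

>>> play_rows([
  {"x": 0.2, "y": 0, "z": 0, "ax": 0, "ay": 0, "az": 0},
  {"x": 0.4, "y": 0, "z": 0, "ax": 0, "ay": 0, "az": 0},
  {"x": 0.6, "y": 0, "z": 0.02, "ax": 0, "ay": 0, "az": 0},
  {"x": 0.8, "y": 0, "z": 0.03, "ax": 0, "ay": 0, "az": 0},
  {"x": 1.0, "y": 0, "z": 0.04, "ax": 0, "ay": 0, "az": 0},
  {"x": 1.2, "y": 0, "z": 0.04, "ax": 0, "ay": 0, "az": 0},
])

```text
t: 31.27
tool_pos: [0.5624, 0.0218, 0.0467]
tool_rot: [0.189, 0.982, -0.004, 0.024]
wrist_force: [4.4, -1.8, 11.7]
opening: -0.0
grip_force: 5.6
```

>>> play_rows([
  {"x": 0, "y": 0, "z": -0.4, "ax": 0, "ay": 0, "az": 0},
  {"x": -0.6, "y": 0, "z": -0.4, "ax": 0, "ay": 0, "az": 0},
  {"x": -1.2, "y": 0, "z": -0.4, "ax": 0, "ay": 0, "az": 0},
  {"x": -1.2, "y": 0, "z": -0.2, "ax": 0, "ay": 0, "az": 0},
  {"x": -1.2, "y": 0, "z": -0.05, "ax": 0, "ay": 0, "az": 0},
])

```text
t: 31.68
tool_pos: [0.572, 0.0174, 0.0464]
tool_rot: [0.189, 0.982, -0.004, 0.022]
wrist_force: [-2.0, -2.3, 21.0]
opening: 0.0003
grip_force: 10.1
```

>>> play_rows([
  {"x": 0.2, "y": 0, "z": 0, "ax": 0, "ay": 0, "az": 0},
  {"x": 0.4, "y": 0, "z": 0, "ax": 0, "ay": 0, "az": 0},
  {"x": 0.6, "y": 0, "z": 0.02, "ax": 0, "ay": 0, "az": 0},
  {"x": 0.8, "y": 0, "z": 0.03, "ax": 0, "ay": 0, "az": 0},
  {"x": 1.0, "y": 0, "z": 0.04, "ax": 0, "ay": 0, "az": 0},
  {"x": 1.2, "y": 0, "z": 0.04, "ax": 0, "ay": 0, "az": 0},
])

```text
t: 32.18
tool_pos: [0.5619, 0.0219, 0.0463]
tool_rot: [0.189, 0.982, -0.004, 0.024]
wrist_force: [4.7, -1.3, 8.1]
opening: -0.0005
grip_force: 4.1
```

>>> play_rows([
  {"x": 0, "y": 0, "z": -1, "ax": 0, "ay": 0, "az": 0},
  {"x": 1.5, "y": 0, "z": -2.5, "ax": 0, "ay": 0, "az": 0},
  {"x": 3, "y": 0, "z": -3.5, "ax": 0, "ay": 0, "az": 0},
  {"x": 4.5, "y": 0, "z": -4, "ax": 0, "ay": 0, "az": 0},
  {"x": 5.5, "y": 0, "z": -4, "ax": 0, "ay": 0, "az": 0},
  {"x": 5.5, "y": 0, "z": -4, "ax": 0, "ay": 0, "az": 0},
], gripper=55)

```text
t: 32.68
tool_pos: [0.5046, 0.0437, 0.0826]
tool_rot: [0.188, 0.982, -0.004, 0.02]
wrist_force: [-0.0, -0.6, -0.6]
opening: 0.0469
grip_force: 0.0
```

```bash
python3 -c "
from h import *
for n in('top','side'):
    g=np.mean([grab_frame(n).astype(float) for _ in range(4)],0).clip(0,255).astype(np.uint8);np.save(n+'y.npy',g)
delta(.5085,.037,.0275,177.5,[0,-.045,0])"
python3 wfit4.py y "(226,200,270,240)" -2 0.05 .011
```

```text
xyz cm [-0.12 -0.51  5.51] rot [-0.015 -0.002 -0.336] t 33.08 p [0.5071 0.043  0.0825] yaw 158.2 j6 0.476 F [-0.4  0.3  0.6] op 0.0468 grip 0.0
0.03 2095.5 [0.6025 0.0154] -4.7 off u,v 0.0 0.2 worm [0.5669 0.0247]
0.032 2077.8 [0.6028 0.0157] -3.9 off u,v 0.1 0.6 worm [0.567  0.0246]
0.034 2065.9 [0.6024 0.0158] -4.2 off u,v -0.2 0.5 worm [0.5667 0.0248]
0.036 2067.9 [0.6032 0.0165] -3.7 off u,v 0.2 1.5 worm [0.5674 0.0252]
0.038 2078.8 [0.6031 0.0169] -3.2 off u,v -0.1 1.9 worm [0.5672 0.0253]
0.04 2104.1 [0.6028 0.0169] -2.9 off u,v -0.3 1.7 worm [0.5669 0.0251]
```

>>> play_rows([
  {"x": 0, "y": -0.2, "z": 0, "ax": 0, "ay": 0, "az": -0.11},
  {"x": -0.1, "y": -0.4, "z": 0.5, "ax": -0.01, "ay": 0, "az": -0.22},
  {"x": -0.12, "y": -0.51, "z": 1, "ax": -0.015, "ay": 0, "az": -0.33},
  {"x": -0.12, "y": -0.51, "z": 2.2, "ax": -0.015, "ay": 0, "az": -0.336},
  {"x": -0.12, "y": -0.51, "z": 3.5, "ax": -0.015, "ay": 0, "az": -0.336},
  {"x": -0.12, "y": -0.51, "z": 4.7, "ax": -0.015, "ay": 0, "az": -0.336},
  {"x": -0.12, "y": -0.51, "z": 5.5, "ax": -0.015, "ay": 0, "az": -0.336},
  {"x": -0.12, "y": -0.51, "z": 5.5, "ax": -0.015, "ay": 0, "az": -0.336},
])

```text
t: 33.75
tool_pos: [0.5073, 0.037, 0.0263]
tool_rot: [0.022, 1.0, -0.0, 0.02]
wrist_force: [0.2, 0.3, -0.4]
opening: 0.0468
grip_force: 0.0
```

>>> play_rows([
  {"x": 0, "y": 0, "z": 0, "ax": 0, "ay": 0, "az": 0},
  {"x": 0, "y": 0, "z": 0, "ax": 0, "ay": 0, "az": 0},
  {"x": 0, "y": 0, "z": 0, "ax": 0, "ay": 0, "az": 0},
  {"x": 0, "y": 0, "z": 0, "ax": 0, "ay": 0, "az": 0},
  {"x": 0, "y": 0, "z": 0, "ax": 0, "ay": 0, "az": 0},
], gripper=0, squeeze=80)

```text
t: 34.17
tool_pos: [0.5086, 0.0372, 0.0286]
tool_rot: [0.022, 1.0, -0.0, 0.022]
wrist_force: [-1.0, -0.3, 4.7]
opening: 0.0217
grip_force: 78.8
```

>>> play_rows([
  {"x": 0, "y": 0, "z": -0.2, "ax": 0, "ay": 0, "az": 0},
  {"x": 0, "y": 0, "z": -0.4, "ax": 0, "ay": 0, "az": 0},
  {"x": 0, "y": 0, "z": -0.6, "ax": 0, "ay": 0, "az": 0},
  {"x": 0, "y": 0, "z": -0.8, "ax": 0, "ay": 0, "az": 0},
])

```text
t: 34.5
tool_pos: [0.5075, 0.0372, 0.0358]
tool_rot: [0.022, 1.0, -0.0, 0.021]
wrist_force: [-0.0, -0.1, -3.7]
opening: 0.0218
grip_force: 78.5
```

```bash
python3 -c "
from h import *
info();print(read_state()['ft_torque'])"
```

```text
xyz cm [0. 0. 0.] rot [0.    0.043 0.   ] t 34.5 p [0.5075 0.0372 0.0358] yaw 177.5 j6 0.119 F [-0.  -0.1 -3.7] op 0.0218 grip 78.5
[ 0.05675386  0.21843471 -0.00833639]
```

>>> play_rows([
  {"x": 0, "y": 0, "z": -0.5, "ax": 0, "ay": 0, "az": 0},
  {"x": 0, "y": 0, "z": -1.2, "ax": 0, "ay": 0, "az": 0},
  {"x": 0, "y": 0, "z": -2, "ax": 0, "ay": 0, "az": 0},
  {"x": 0, "y": 0, "z": -3, "ax": 0, "ay": 0, "az": 0},
  {"x": 0, "y": 0, "z": -4, "ax": 0, "ay": 0, "az": 0},
  {"x": 0, "y": 0, "z": -4.7, "ax": 0, "ay": 0, "az": 0},
  {"x": 0, "y": 0, "z": -5, "ax": 0, "ay": 0, "az": 0},
])

```text
t: 35.08
tool_pos: [0.5063, 0.0373, 0.0874]
tool_rot: [0.022, 1.0, -0.0, 0.023]
wrist_force: [0.5, 0.2, -4.5]
opening: 0.0219
grip_force: 78.6
```

>>> play_rows([
  {"x": 0.6, "y": -0.5, "z": 0, "ax": 0, "ay": 0.01, "az": 0},
  {"x": 1.8, "y": -1.5, "z": 0, "ax": 0, "ay": 0.02, "az": 0},
  {"x": 3.2, "y": -2.7, "z": 0, "ax": 0, "ay": 0.03, "az": 0},
  {"x": 4.6, "y": -3.9, "z": 0, "ax": 0, "ay": 0.04, "az": 0},
  {"x": 6, "y": -5, "z": 0, "ax": 0, "ay": 0.045, "az": 0},
  {"x": 7.4, "y": -6, "z": 0, "ax": 0, "ay": 0.045, "az": 0},
  {"x": 8.8, "y": -7, "z": 0, "ax": 0, "ay": 0.045, "az": 0},
  {"x": 10.2, "y": -8, "z": 0, "ax": 0, "ay": 0.045, "az": 0},
])

```text
t: 35.75
tool_pos: [0.3976, -0.0395, 0.0808]
tool_rot: [0.022, 1.0, 0.0, -0.002]
wrist_force: [-0.6, -0.3, -4.1]
opening: 0.0219
grip_force: 78.7
```

```bash
python3 -c "
from h import *
delta(.39,-.06,.03,177.5)
for n in('top','side'):
    for o in outline_of('wrench',n)[:2]:
        ys,xs=np.nonzero(o['region']);print(n,o['confidence'],o['at'],xs.min(),xs.max(),ys.min(),ys.max())
    np.save(n+'z.npy',grab_frame(n))"; python3 nutfit.py z
```

```text
xyz cm [ 0.65 -2.09  5.09] rot [ 0.    -0.004 -0.001] t 35.75 p [ 0.3976 -0.0395  0.0808] yaw 177.5 j6 -0.055 F [-0.6 -0.3 -4.1] op 0.0219 grip 78.7
top 0.52 [283.9, 202.5] 285 289 197 206
top 0.22 [344.7, 171.3] 325 351 163 188
side 0.64 [267.0, 227.3] 235 317 210 238
side (np.float64(104.6), 5, array([0.6023, 0.0152]))
side (np.float64(104.6), 10, array([0.6022, 0.0152]))
side (np.float64(108.0), 0, array([0.6022, 0.0151]))
side (np.float64(115.8), 15, array([0.6023, 0.0153]))
side (np.float64(116.4), 55, array([0.6024, 0.0152]))
side (np.float64(123.1), 20, array([0.6023, 0.0151]))
side (np.float64(123.6), 50, array([0.6022, 0.0153]))
side (np.float64(129.3), 45, array([0.6022, 0.0152]))
top (np.float64(14.0), 55, array([0.6037, 0.015 ]))
top (np.float64(14.1), 0, array([0.6037, 0.015 ]))
top (np.float64(14.4), 50, array([0.6034, 0.015 ]))
top (np.float64(14.8), 5, array([0.6037, 0.015 ]))
top (np.float64(15.2), 10, array([0.6035, 0.015 ]))
top (np.float64(15.3), 20, array([0.6037, 0.0149]))
top (np.float64(15.3), 35, array([0.6037, 0.0149]))
top (np.float64(15.3), 40, array([0.6037, 0.015 ]))
```

>>> play_rows([
  {"x": 0.2, "y": -0.6, "z": 0.5, "ax": 0, "ay": 0, "az": 0},
  {"x": 0.4, "y": -1.2, "z": 1.3, "ax": 0, "ay": 0, "az": 0},
  {"x": 0.6, "y": -1.8, "z": 2.2, "ax": 0, "ay": 0, "az": 0},
  {"x": 0.65, "y": -2.1, "z": 3.1, "ax": 0, "ay": 0, "az": 0},
  {"x": 0.65, "y": -2.1, "z": 3.9, "ax": 0, "ay": 0, "az": 0},
  {"x": 0.65, "y": -2.1, "z": 4.5, "ax": 0, "ay": 0, "az": 0},
  {"x": 0.65, "y": -2.1, "z": 4.9, "ax": 0, "ay": 0, "az": 0},
  {"x": 0.65, "y": -2.1, "z": 4.9, "ax": 0, "ay": 0, "az": 0},
])

```text
t: 36.62
tool_pos: [0.3925, -0.0587, 0.0315]
tool_rot: [0.022, 1.0, 0.0, -0.001]
wrist_force: [0.4, -0.5, -4.7]
opening: 0.0214
grip_force: 78.9
```

>>> play_rows([
  {"x": 0, "y": 0, "z": 0.15, "ax": 0, "ay": 0, "az": 0},
  {"x": 0, "y": 0, "z": 0.25, "ax": 0, "ay": 0, "az": 0},
  {"x": 0, "y": 0, "z": 0.25, "ax": 0, "ay": 0, "az": 0},
])

```text
t: 36.87
tool_pos: [0.3931, -0.0588, 0.03]
tool_rot: [0.022, 1.0, 0.0, -0.001]
wrist_force: [-0.2, -0.7, -4.6]
opening: 0.022
grip_force: 78.9
```

>>> play_rows([
  {"x": 0, "y": 0, "z": 0.1, "ax": 0, "ay": 0, "az": 0},
  {"x": 0, "y": 0, "z": 0.2, "ax": 0, "ay": 0, "az": 0},
  {"x": 0, "y": 0, "z": 0.2, "ax": 0, "ay": 0, "az": 0},
])

```text
t: 37.12
tool_pos: [0.3929, -0.0589, 0.0279]
tool_rot: [0.022, 1.0, 0.0, -0.001]
wrist_force: [0.4, -0.2, -5.6]
opening: 0.0216
grip_force: 78.9
```

>>> play_rows([
  {"x": 0, "y": 0, "z": 0.1, "ax": 0, "ay": 0, "az": 0},
  {"x": 0, "y": 0, "z": 0.15, "ax": 0, "ay": 0, "az": 0},
  {"x": 0, "y": 0, "z": 0.15, "ax": 0, "ay": 0, "az": 0},
])

```text
t: 37.37
tool_pos: [0.3929, -0.0589, 0.0263]
tool_rot: [0.022, 1.0, 0.0, -0.001]
wrist_force: [-0.3, -0.5, -4.0]
opening: 0.0215
grip_force: 78.9
```

>>> play_rows([
  {"x": 0, "y": 0, "z": 0.1, "ax": 0, "ay": 0, "az": 0},
  {"x": 0, "y": 0, "z": 0.15, "ax": 0, "ay": 0, "az": 0},
  {"x": 0, "y": 0, "z": 0.15, "ax": 0, "ay": 0, "az": 0},
])

```text
t: 37.62
tool_pos: [0.3928, -0.0589, 0.0248]
tool_rot: [0.022, 1.0, 0.0, -0.001]
wrist_force: [-0.3, -0.3, -4.7]
opening: 0.022
grip_force: 78.9
```

>>> play_rows([
  {"x": 0, "y": 0, "z": 0.1, "ax": 0, "ay": 0, "az": 0},
  {"x": 0, "y": 0, "z": 0.1, "ax": 0, "ay": 0, "az": 0},
])

```text
t: 37.78
tool_pos: [0.3929, -0.0589, 0.0238]
tool_rot: [0.022, 1.0, 0.0, -0.001]
wrist_force: [0.0, -0.6, -4.4]
opening: 0.0215
grip_force: 78.9
```

>>> play_rows([
  {"x": 0, "y": 0, "z": 0.1, "ax": 0, "ay": 0, "az": 0},
  {"x": 0, "y": 0, "z": 0.1, "ax": 0, "ay": 0, "az": 0},
])

```text
t: 37.95
tool_pos: [0.393, -0.0589, 0.0231]
tool_rot: [0.022, 1.0, 0.0, -0.001]
wrist_force: [-2.0, 1.5, 4.1]
opening: 0.0218
grip_force: 80.0
```

>>> play_rows([
  {"x": 0, "y": 0, "z": 0.1, "ax": 0, "ay": 0, "az": 0},
  {"x": 0, "y": 0, "z": 0.1, "ax": 0, "ay": 0, "az": 0},
])

```text
t: 38.12
tool_pos: [0.393, -0.0589, 0.0228]
tool_rot: [0.022, 1.0, 0.0, -0.0]
wrist_force: [-5.7, 1.7, 18.7]
opening: 0.0216
grip_force: 81.9
```

Contact with the bench. I release, rise and check.

>>> play_rows([
  {"x": 0, "y": 0, "z": -0.1, "ax": 0, "ay": 0, "az": 0},
  {"x": 0, "y": 0, "z": -0.1, "ax": 0, "ay": 0, "az": 0},
])

```text
t: 38.28
tool_pos: [0.393, -0.0589, 0.0232]
tool_rot: [0.022, 1.0, 0.0, -0.0]
wrist_force: [-1.7, 0.4, 2.0]
opening: 0.0218
grip_force: 79.7
```

>>> play_rows([
  {"x": 0, "y": 0, "z": 0, "ax": 0, "ay": 0, "az": 0},
  {"x": 0, "y": 0, "z": 0, "ax": 0, "ay": 0, "az": 0},
  {"x": 0, "y": 0, "z": 0, "ax": 0, "ay": 0, "az": 0},
  {"x": 0, "y": 0, "z": 0, "ax": 0, "ay": 0, "az": 0},
  {"x": 0, "y": 0, "z": -0.8, "ax": 0, "ay": 0, "az": 0},
  {"x": 0, "y": 0, "z": -2.5, "ax": 0, "ay": 0, "az": 0},
  {"x": 0, "y": 0, "z": -5, "ax": 0, "ay": 0, "az": 0},
  {"x": 0, "y": 0, "z": -8, "ax": 0, "ay": 0, "az": 0},
], gripper=60)

```text
t: 38.95
tool_pos: [0.3919, -0.0588, 0.1034]
tool_rot: [0.022, 1.0, 0.0, -0.002]
wrist_force: [0.5, 0.3, -0.1]
opening: 0.0513
grip_force: 0.0
```

>>> play_rows([
  {"x": 0, "y": 0, "z": -3, "ax": 0, "ay": 0, "az": 0},
  {"x": 0, "y": 0, "z": -6, "ax": 0, "ay": 0, "az": 0},
  {"x": 0, "y": 0, "z": -8, "ax": 0, "ay": 0, "az": 0},
  {"x": 0, "y": 0, "z": -8, "ax": 0, "ay": 0, "az": 0},
  {"x": 0, "y": 0, "z": -8, "ax": 0, "ay": 0, "az": 0},
  {"x": 0, "y": 0, "z": -8, "ax": 0, "ay": 0, "az": 0},
])

```text
t: 39.45
tool_pos: [0.3927, -0.0589, 0.1826]
tool_rot: [0.022, 1.0, 0.0, -0.001]
wrist_force: [0.3, -0.7, 0.1]
opening: 0.0514
grip_force: 0.0
```

```bash
cat > fin.py <<'E'
from wfit import *
info();img=np.mean([grab_frame("side").astype(float) for _ in range(4)],0)
o=outline_of("wrench","side")
for w in o[:2]:
    ys,xs=np.nonzero(w["region"]);print(w["confidence"],w["at"],xs.min(),xs.max(),ys.min(),ys.max())
# expected flat pose: project model and compare with the picture
for z in(0,.004,.008):
  best=None
  for yw in(-.08,-.03,.03):
    p0=np.array([.49,-.078,yw]);P=[proj("side",(x,-.078+.017,.006)) for x in(.26,.52)]
    b=(int(min(p[0] for p in P))-8,int(min(p[1] for p in P))-14,int(max(p[0] for p in P))+8,int(max(p[1] for p in P))+16)
    r=minimize(lambda p:cost("side",img,b,wl(*p,.034,z)),p0,method="Nelder-Mead",options=dict(maxfev=200,initial_simplex=p0+np.vstack([np.zeros(3),np.diag([.008,.006,.05])])))
    if best is None or r.fun<best.fun:best=r
  print(z,b,round(best.fun,1),best.x.round(4))
E
python3 fin.py
```

```text
xyz cm [0. 0. 0.] rot [ 0.    -0.002 -0.   ] t 39.45 p [ 0.3927 -0.0589  0.1826] yaw 177.5 j6 -0.106 F [ 0.3 -0.7  0.1] op 0.0514 grip 0.0
0.95 [307.2, 206.6] 278 356 193 216
0 (266, 190, 366, 226) 595.0 [ 0.4841 -0.075  -0.0414]
0.004 (266, 190, 366, 226) 596.0 [ 0.4839 -0.0721 -0.0428]
0.008 (266, 190, 366, 226) 596.5 [ 0.484  -0.068  -0.0413]
```

```bash
python3 -c "
from cell import *
print(sign_off())"
```

```text
the job is handed in; nothing more can be done
None
```

I closed the jaw snugly on the nut with the worm, turned the wrench about 60° clockwise on it, and laid the wrench flat on the bench clear of the post's foot; I handed the job in at about 40 s of 72 s without being shown a verdict (the nut's turn is inferred from the wrench's measured turn, since a hexagon looks the same after 60°).

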